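Swap the cartridges in the sample warmer and set its dial

ROBOT

A 6-joint arm with a two-finger parallel gripper is mounted at the origin on the work surface. World frame = base frame: x ahead of the robot, y to its left, z up, the work surface at z = 0. Lengths are in m, angles in rad, forces in N, time in s.
With the tool pointing down it reaches from about 0.425 to 0.95 m from the base axis. Payload 14.7 kg.
Tool frame: the origin (TCP) lies between the finger pads; the fingertips stand 14 mm ahead of it and the grasp point (between the pads) lies 5 mm behind it; z points along the fingers, y is the line along which they close (so a half turn about z gives the same grasp; the last joint's range is limited). The gripper opens to 85 mm and grips with 20 to 120 N. Pads are 22 mm wide; open, the fingers measure 114 mm over their backs; the gripper's body (76 mm by 85 mm) begins 54 mm behind the grasp point. The pads swing forward as they close: fully open they stand 13 mm farther back than shut.
Start: joints at [1.178, 0.48, 1.596, -0, 1.065, -0.047], TCP at [0.22, 0.612, 0.245] pointing down, gripper open.
Joint ranges: [-2.75, 2.75], [-0.82, 2.05], [0.23, 2.67], [-1.56, 4.7], [0.09, 2.69], [-2.92, 2.92]. Speed limits (rad/s): [1.89, 1.89, 2.39, 3.01, 3.01, 3.01].

INTERFACE

Orientations are given as a unit quaternion [x, y, z, w].
In Python, from station import r gives the robot as it stands.
- The arm moves only by the tool play_rows, never from a script. Its argument "motion" is a list of rows, each a list of 3 entries, a list of its own where there are three numbers: the gripper command: -1 is fully open, 1 is shut, values between are in proportion, then the shift along the tool's x, y, z in m, then the turn, a rotation vector about the tool's x, y, z in degrees. In form: [[hand, [dx, dy, dz], [ax, ay, az]], ...]. A call has 1 to 12 rows; each row shifts and turns the commanded pose from where the row before left it, along the tool's axes as they then stand; what a row does not reach is not made up. A row lasts 1/12 s, in which the tool goes at most 41.7 mm and 7.16 degrees, less where a joint would pass 70% of its speed; a pose out of reach is approached as far as the arm can. A call with a gripper value outside its range is refused whole. The fingers move at their own pace and stop on an object; the grip force is fixed at half the most. Time passes only in rows, so rows that do not move let the fingers close. It gives the time, the measured TCP pose, the force, the opening and the grip force at its end, in the units of the state.
- r.observe(): the state, without advancing time (a new reading comes with each control period).
- r.camera(name): name is "scene" or "top"; returns a dict with "pixels" (400x640x3 uint8, red, green, blue), "fx", "fy", "cx", "cy" (pixels), "dist_coeffs" ([k1, k2, p1, p2, k3] as OpenCV has them; the pictures are not rectified), "world_to_cam" (4x4, takes a point from world to camera coordinates). Camera axes: x right, y up, looking along -z (the intrinsics and any distortion apply to the point x, -y, -z); pixel columns grow to the right and rows downward; lengths in m; the calibration is good to about 2 mm. A picture is of the moment at which its call begins. There is no depth.
- r.finish_job(): hands the job in; it is judged then, once.
The state is a dict: "time": time; "joint_positions": joint angles; "joint_vel": joint speeds; "tau": joint torques, N m; "ee_pos": TCP position; "eef_rot": TCP orientation; "ft_force": force on the tool from outside, world axes, zero at the start; "torque": the same for the moment, N m; "finger_gap": opening from 0.0 (shut) to 1.0 (fully open); "grip_force": force on a finger pad.
Only numpy, scipy, OpenCV 4.12 (cv2) and the standard library are available. Lean on these libraries where they do the work, as an engineer would, in place of code of your own. Each camera call takes 0.05 s, during which the arm holds its last target. There are 200 camera calls.

TASK

Turn the heat dial back so that its index line points at the off mark. With the dial off, take every spent cartridge out of the warmer and lay it flat in the white tray, and slide every fresh cartridge from the bench nose first fully home into a bay of its own. Then turn the dial until its index line points at the steel set pointer, leaving the pointer and the other things on the bench as they are.

Things in the scene. Friction and masses are not known exactly. Their poses are not given: they have to be found in the camera images.
- fresh0_mid (a point): Fresh cartridge lying on the bench left of the warmer (absent in some starts). Aluminium block 120 long (x), 46 wide (y), 22 tall (z), 0.12-0.24 kg, lying flat; glass window on top; upright black tab near its rear end: 20 long, 12 thick (across y), 22 to 63 above the underside, centred 45 behind the middle (local x -45). Point: middle of the block, 11 above its underside; x runs from tab to nose.
- fresh1_mid (a point): Fresh cartridge lying on the bench left of the warmer (absent in some starts). Shape and point as fresh0.
- fresh2_mid (a point): Fresh cartridge lying on the bench left of the warmer (absent in some starts). Shape and point as fresh0.
- spent0_mid (a point): Spent cartridge, fully home in a bay of the warmer at the start, its tab outside (one or two of the three are there). Same shape and point as fresh0.
- spent1_mid (a point): Spent cartridge, fully home in a bay of the warmer at the start, its tab outside (one or two of the three are there). Same shape and point as fresh0.
- spent2_mid (a point): Spent cartridge, fully home in a bay of the warmer at the start, its tab outside (one or two of the three are there). Same shape and point as fresh0.
- bay0 (a point): Left bay (+y) of the warmer: fixed white box 94 deep, 198 wide, 45 tall, three bays open to the robot, pitch 62. Each is 50 wide, 27 high, 80 deep, mouth edges rounded, the bench is its floor. Point: the middle of a cartridge that is fully home (nose on the back stop, rear 40 with the tab outside); x points into the bay, its mouth is 20 back along -x.
- bay1 (a point): Middle bay of the warmer, as bay0.
- bay2 (a point): Right bay (-y) of the warmer, as bay0.
- tray_floor (a point): White fixed tray, 170 (x) by 150 (y) outside, 4 mm floor and walls, 14 tall in all; the point is the middle of its inner floor. Two cartridges lie in it side by side along its x axis.
- dial (a joint): Angle of the heat dial on the fixed white control unit (136 x 130 x 40 tall), rad: 0 with its index line at the off mark, growing clockwise seen from above, range -0.3 to 3.6; stiff turn of about 0.12 N m, stays where it is left.
- dial_grip (a point): On the dial's axis, 72 above the bench, at the height to grip. The dial is a black disc (86 across, its top 51 above the bench) with an upright grey grip bar across it: 80 long, 14 thick, top 83 above the bench. The x axis of this point runs along the bar to the end with the white index line.
- dial_tip (a point): The outer end of the white index line on the dial's bar, 45 from the axis.
- off_mark (a point): The zero (off) position: the point 45 from the dial's axis, just inside the black T-shaped mark printed on the control unit.
- set_mark (a point): The set position: the point 45 from the dial's axis just inside the small steel set pointer (16 x 8 x 12 tall) standing on the control unit beside the dial; where round the dial it stands varies (1.1 to 2.9 rad clockwise from the off mark). Leave the pointer itself where it is.
- set_pointer (a joint): Angle of the steel set pointer round the dial's axis, rad, clockwise from the off mark; stiff.
- beaker: Bystander: glass beaker 64 across, 85 tall; origin at its underside. Not part of the job.
- bottle: Bystander: white bottle 52 across, 120 tall; origin at its underside. Not part of the job.
- spatula: Bystander: red-handled spatula, 280 long, lying; origin at its underside. Not part of the job.
- dish: Bystander: small aluminium dish 60 across, 18 tall; origin at its underside. Not part of the job.
- weight: Bystander: steel cylinder 38 across, 50 tall; origin at its underside. Not part of the job.
- jar: Bystander: amber jar 68 across, 85 tall; origin at its underside. Not part of the job.
Mind the look-alikes: they are no part of the job. Leave any purple look-alike of the part that bears spent1_mid alone.

How it is judged:
On the way, in this order (a step that is already met when the one before it is completed fails the run):
1. the dial's index line points at the off mark (distance between dial_tip and off_mark below 0.0055 m), for 0.2 s.
2. with the dial still off, every spent cartridge lies in the tray and every fresh one is home in a bay (distance between dial_tip and off_mark below 0.0055 m and ((distance between fresh0_mid and bay0 below 0.008 m and angle between the x axis of fresh0_mid and the x axis of bay0, either way round below 0.08 rad) or (distance between fresh0_mid and bay1 below 0.008 m and angle between the x axis of fresh0_mid and the x axis of bay1, either way round below 0.08 rad) or (distance between fresh0_mid and bay2 below 0.008 m and angle between the x axis of fresh0_mid and the x axis of bay2, either way round below 0.08 rad)) and contact force between the fingers and fresh0 below 0.3 N and ((distance between fresh1_mid and bay0 below 0.008 m and angle between the x axis of fresh1_mid and the x axis of bay0, either way round below 0.08 rad) or (distance between fresh1_mid and bay1 below 0.008 m and angle between the x axis of fresh1_mid and the x axis of bay1, either way round below 0.08 rad) or (distance between fresh1_mid and bay2 below 0.008 m and angle between the x axis of fresh1_mid and the x axis of bay2, either way round below 0.08 rad)) and contact force between the fingers and fresh1 below 0.3 N and ((distance between fresh2_mid and bay0 below 0.008 m and angle between the x axis of fresh2_mid and the x axis of bay0, either way round below 0.08 rad) or (distance between fresh2_mid and bay1 below 0.008 m and angle between the x axis of fresh2_mid and the x axis of bay1, either way round below 0.08 rad) or (distance between fresh2_mid and bay2 below 0.008 m and angle between the x axis of fresh2_mid and the x axis of bay2, either way round below 0.08 rad)) and contact force between the fingers and fresh2 below 0.3 N and angle between each of spent0_mid, spent1_mid, spent2_mid's own z axis and vertical below 0.06 rad and contact force between the fingers and spent0 below 0.3 N and x of spent0_mid in the frame of tray_floor between -0.07 and 0.07 m and y of spent0_mid in the frame of tray_floor between -0.06 and 0.06 m and z of each of spent0_mid, spent1_mid, spent2_mid in the frame of tray_floor below 0.018 m and contact force between the fingers and spent1 below 0.3 N and x of spent1_mid in the frame of tray_floor between -0.07 and 0.07 m and y of spent1_mid in the frame of tray_floor between -0.06 and 0.06 m and contact force between the fingers and spent2 below 0.3 N and x of spent2_mid in the frame of tray_floor between -0.07 and 0.07 m and y of spent2_mid in the frame of tray_floor between -0.06 and 0.06 m), for 0.2 s.
3. the dial's index line points at the set pointer (distance between dial_tip and set_mark below 0.0055 m), for 0.2 s.
At the end, for the whole second after the job is handed in: The index line ends within 5.5 mm (7 degrees) of the set pointer; each fresh cartridge rests in a bay within 8 mm of fully home, straight within 0.08 rad; each spent one lies flat in the tray (on its floor, tilt under 0.06 rad); all released and at rest (distance between dial_tip and set_mark below 0.0055 m and ((distance between fresh0_mid and bay0 below 0.008 m and angle between the x axis of fresh0_mid and the x axis of bay0, either way round below 0.08 rad) or (distance between fresh0_mid and bay1 below 0.008 m and angle between the x axis of fresh0_mid and the x axis of bay1, either way round below 0.08 rad) or (distance between fresh0_mid and bay2 below 0.008 m and angle between the x axis of fresh0_mid and the x axis of bay2, either way round below 0.08 rad)) and contact force between the fingers and fresh0 below 0.3 N and ((distance between fresh1_mid and bay0 below 0.008 m and angle between the x axis of fresh1_mid and the x axis of bay0, either way round below 0.08 rad) or (distance between fresh1_mid and bay1 below 0.008 m and angle between the x axis of fresh1_mid and the x axis of bay1, either way round below 0.08 rad) or (distance between fresh1_mid and bay2 below 0.008 m and angle between the x axis of fresh1_mid and the x axis of bay2, either way round below 0.08 rad)) and contact force between the fingers and fresh1 below 0.3 N and ((distance between fresh2_mid and bay0 below 0.008 m and angle between the x axis of fresh2_mid and the x axis of bay0, either way round below 0.08 rad) or (distance between fresh2_mid and bay1 below 0.008 m and angle between the x axis of fresh2_mid and the x axis of bay1, either way round below 0.08 rad) or (distance between fresh2_mid and bay2 below 0.008 m and angle between the x axis of fresh2_mid and the x axis of bay2, either way round below 0.08 rad)) and contact force between the fingers and fresh2 below 0.3 N and angle between each of spent0_mid, spent1_mid, spent2_mid's own z axis and vertical below 0.06 rad and contact force between the fingers and spent0 below 0.3 N and x of spent0_mid in the frame of tray_floor between -0.07 and 0.07 m and y of spent0_mid in the frame of tray_floor between -0.06 and 0.06 m and z of each of spent0_mid, spent1_mid, spent2_mid in the frame of tray_floor below 0.018 m and contact force between the fingers and spent1 below 0.3 N and x of spent1_mid in the frame of tray_floor between -0.07 and 0.07 m and y of spent1_mid in the frame of tray_floor between -0.06 and 0.06 m and contact force between the fingers and spent2 below 0.3 N and x of spent2_mid in the frame of tray_floor between -0.07 and 0.07 m and y of spent2_mid in the frame of tray_floor between -0.06 and 0.06 m and linear speed of each of fresh0, fresh1, fresh2, spent0, spent1, spent2 below 0.02 m/s and velocity of joint dial between -0.05 and 0.05 rad/s); the robot touches nothing.
It fails at once if a bystander is moved more than 3 cm (distance of any of beaker, bottle, spatula, dish, weight, jar from where it was at the start of the episode above 0.03 m).
It fails at once if the set pointer is pushed away from its place (distance of set_mark from where it was at the start of the episode above 0.006 m).
Of fresh0, fresh1, fresh2 only 2 to 3 are there at a start; the rules pass over those that are not, and their reading is None.
Of spent0, spent1, spent2 only 1 to 2 are there at a start; the rules pass over those that are not, and their reading is None.
At some moment in a run one of fresh0, fresh1, fresh2 may be knocked a few centimetres aside while the robot is not near it.
Once in a run the grip may slacken for a moment while it holds something.
It also fails if it takes over 210 s, if anything falls off the work surface, if the arm or the gripper's body presses on something with over 40 N, if the wrist force passes 120 N, or if a joint passes its speed limit or range.

## Working session

There is one attempt and no reset: what is moved stays moved. The work goes in short steps, Python scripts to look and compute and a tool call to move; the robot and the scene stay as the last step left them, time stands still between calls to the robot, and variables do not carry over. Pictures are saved under pics/ and viewed, at most 17 in all, crops included, and the job is handed in when it is done.

Besides the shell and the picture viewer there is one more tool, called after "Request:" as a command line: name --argument value ..., lists and objects as JSON in quotes. play_rows: Moves the arm, as the interface text tells. Its arguments: {"type":"object","properties":{"motion":{"type":"array","items":{"type":"array"}}},"required":["motion"]}

```bash
ls; mkdir -p pics
python3 - <<'E'
from station import r
import cv2
for n in("scene","top"):
    c=r.camera(n); cv2.imwrite(f"pics/{n}0.png",c["pixels"][:,:,::-1]); print(n,c["fx"],c["fy"],c["cx"],c["cy"],c["dist_coeffs"],c["world_to_cam"])
print(r.observe())
E
```

```text
pics
scene 499.20138736300737 499.20138736300737 321.08589148788764 207.61008767571974 [-0.14450949  0.          0.          0.          0.        ] [[-0.47724393  0.87869532  0.01152259  0.27312115]
 [-0.73800275 -0.40787924  0.53757461  0.38519093]
 [ 0.47706412  0.24805052  0.84313745 -1.85679261]
 [ 0.          0.          0.          1.        ]]
top 390.850278189364 390.850278189364 323.5210754507068 199.71604108056965 [-0.04672666  0.          0.          0.          0.        ] [[ 0.01529721 -0.99985719  0.00718353 -0.01364889]
 [ 0.98749484  0.01623471  0.15681318 -0.61633569]
 [-0.15690741  0.00469489  0.98760216 -0.98699396]
 [ 0.          0.          0.          1.        ]]
{'time': 0.1, 'joint_positions': array([ 1.17840538e+00,  4.80740637e-01,  1.59678354e+00,  5.78715811e-06,
        1.06513255e+00, -4.66099712e-02]), 'joint_vel': array([ 0.00142908, -0.00195111, -0.00115194, -0.0006932 , -0.00019496,
        0.00073456]), 'tau': array([ 2.00973962e-03, -9.52246428e+01, -4.31036782e+01, -1.82405397e-04,
        5.41276328e-03, -4.66478738e-06]), 'ee_pos': array([0.22015713, 0.61121131, 0.24476524]), 'eef_rot': array([ 1.72031816e-01,  9.85091250e-01, -5.18717365e-04, -1.18316153e-04]), 'ft_force': array([ 0.37188186, -0.56323344,  0.16820924]), 'torque': array([-0.03981934, -0.02054376,  0.01664547]), 'grip_force': 0.0, 'finger_gap': 0.9949420841191876}
```

View pics/top0.png

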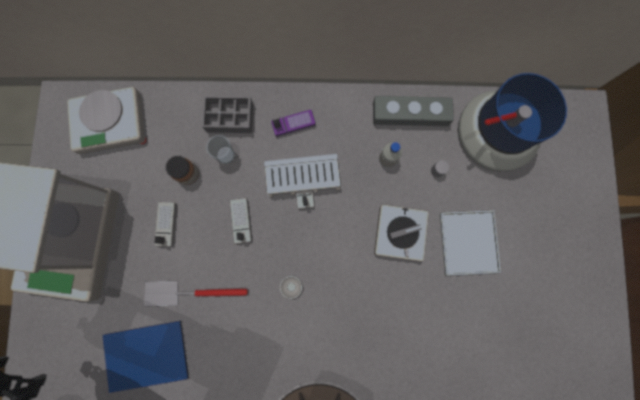

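View pics/scene0.png

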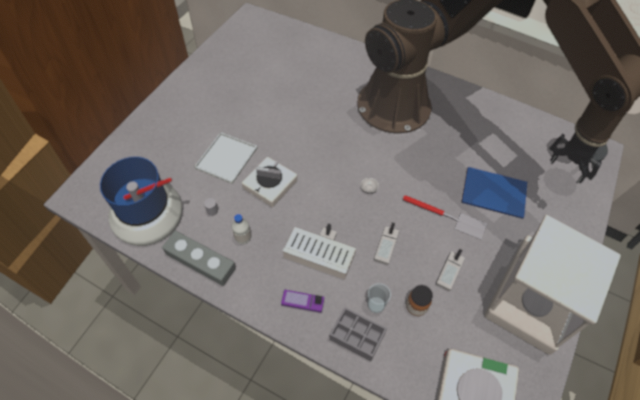

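Top view: two fresh cartridges at (165,224) and (241,220), with their tabs towards the robot. One spent cartridge is in the middle bay, tab at (305,200). The dial is at (404,232) and the tray at (470,243). The purple block at (294,123) is the look-alike and stays put. One enlarged crop will confirm this.

```bash
cat > h.py <<'E'
from station import r
import numpy as np, cv2
from scipy.spatial.transform import Rotation as R
def K(c): return np.array([[c["fx"],0,c["cx"]],[0,c["fy"],c["cy"]],[0,0,1.]])
F=np.diag([1,-1,-1.])
def proj(c,P):
    T=np.array(c["world_to_cam"]); Rm=F@T[:3,:3]; t=F@T[:3,3]
    return cv2.projectPoints(np.atleast_2d(np.float64(P)),cv2.Rodrigues(Rm)[0],t,K(c),np.float64(c["dist_coeffs"]))[0][:,0]
def unproj(c,uv,z):
    T=np.array(c["world_to_cam"]); Rm=F@T[:3,:3]; t=F@T[:3,3]
    n=cv2.undistortPoints(np.float64(uv).reshape(-1,1,2),K(c),np.float64(c["dist_coeffs"]))[:,0]
    d=np.c_[n,np.ones(len(n))]@Rm; o=-Rm.T@t
    z=np.broadcast_to(z,len(d)); return o+d*((z-o[2])/d[:,2])[:,None]
def crop(c,u,v,w,h,s):
    u,v=int(u),int(v)
    im=cv2.resize(c["pixels"][v:v+h,u:u+w,::-1],None,fx=s,fy=s,interpolation=cv2.INTER_CUBIC)
    im=cv2.convertScaleAbs(im,alpha=1.4)
    for k in range(0,w,10):
        cv2.line(im,(k*s,0),(k*s,6 if (u+k)%50 else 14),(0,255,255),1)
        if k%20==0: cv2.putText(im,str(u+k),(k*s,24),0,.35,(0,255,255),1)
    for k in range(0,h,10):
        cv2.line(im,(0,k*s),(6,k*s),(0,255,255),1)
        if k%20==0:cv2.putText(im,str(v+k),(8,k*s+4),0,.35,(0,255,255),1)
    return im
def tcp():
    o=r.observe(); q=R.from_quat(o["eef_rot"]); return o["ee_pos"],q
def delta(goal,yaw):
    # yaw: world angle of tool y axis (closing line), tool down
    p,q=tcp(); yy=np.array([np.cos(yaw),np.sin(yaw),0]);zz=np.array([0,0,-1.]);xx=np.cross(yy,zz)
    if xx@q.as_matrix()[:,0]<0: xx,yy=-xx,-yy
    G=R.from_matrix(np.c_[xx,yy,zz]); rv=(q.inv()*G).as_rotvec(degrees=True)
    d=q.inv().apply(np.array(goal)-p); return d.round(4),rv.round(2)
E
python3 - <<'E'
from h import *
c=r.camera("top")
a=crop(c,370,198,66,70,6); b=crop(c,255,148,66,70,6)
d=crop(c,140,192,66,70,6); e=crop(c,216,192,66,70,6)
im=np.vstack([np.hstack([a,b]),np.hstack([d,e])])
cv2.imwrite("pics/c1.png",cv2.resize(im,None,fx=.71,fy=.71,interpolation=cv2.INTER_AREA))
c=r.camera("scene")
a=crop(c,240,152,66,56,6); b=crop(c,275,215,90,62,6)
cv2.imwrite("pics/c2.png",np.hstack([a,b[:336,:400]]))
E
```

```text
(no output)
```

View pics/c1.png

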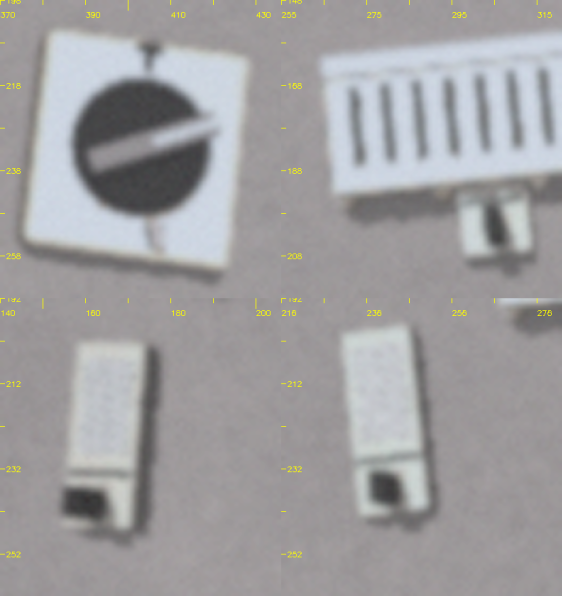

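View pics/c2.png

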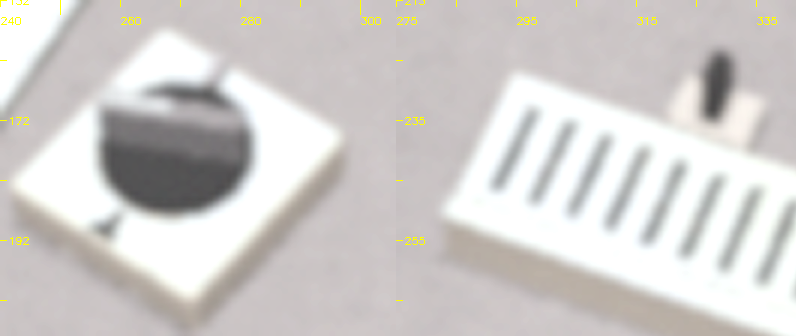

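Top crop: the index end of the bar is at about (420,227), so the dial sits roughly 75° clockwise of the T mark at (405,211). The steel pointer is at (406,252). The spent cartridge is in the middle bay, tab at (303,200), and both fresh noses point +x. The purple block at (294,123) lies outside the warmer, so it is the decoy. Next I'll fit box models to the images.

```bash
cat >> h.py <<'E'
from scipy.optimize import minimize
def box(x,y,a,L,W,z0,z1):
    ca,sa=np.cos(a),np.sin(a)
    return np.array([[x+ca*u*L/2-sa*v*W/2,y+sa*u*L/2+ca*v*W/2,z] for z in(z0,z1) for u in(-1,1) for v in(-1,1)])
def fitbox(cams,x,y,a,L,W,z0,z1,thr,mx=14,win=None):
    S=4
    data=[]
    for c,th in zip(cams,thr):
        q=proj(c,box(x,y,a,L,W,z0,z1)); lo=np.floor(q.min(0)-mx).astype(int); hi=np.ceil(q.max(0)+mx).astype(int)
        lo=np.maximum(lo,0)
        g=c["pixels"][lo[1]:hi[1],lo[0]:hi[0]].astype(float).mean(2)
        m=cv2.resize(np.clip((g-th[0])/(th[1]-th[0]),0,1),None,fx=S,fy=S,interpolation=cv2.INTER_LINEAR)
        data.append((c,lo,m))
    def f(p):
        e=0
        for c,lo,m in data:
            q=((proj(c,box(*p,L,W,z0,z1))-lo+.5)*S-.5)
            h=cv2.convexHull(np.float32(q)); k=np.zeros(m.shape,np.uint8)
            cv2.fillConvexPoly(k,np.int32(np.round(h*16)),255,cv2.LINE_AA,4)
            e+=np.abs(k/255.-m).sum()/ (L*W*1e6)
        return e
    s=minimize(f,[x,y,a],method="Nelder-Mead",options=dict(initial_simplex=[[x,y,a],[x+.008,y,a],[x,y+.008,a],[x,y,a+.08]],xatol=1e-4,fatol=1e-5))
    return s.x.round(4),round(s.fun,4)
E
python3 - <<'E'
from h import *
c=r.camera("top"); s=r.camera("scene")
print("cam",[(-np.array(k["world_to_cam"])[:3,:3].T@np.array(k["world_to_cam"])[:3,3]).round(3) for k in(c,s)])
g=c["pixels"].mean(2); gs=s["pixels"].mean(2)
print("col thru unit",g[200:270,390].round().astype(int)); print("row fresh",g[215,150:185].astype(int)); print("scene unit",gs[170,235:310].astype(int))
u=lambda p,z:unproj(c,p,z).round(4).tolist()
print("unit",u([(381.7,205),(428.5,211.6),(423.1,261.4),(375.4,254.8)],.04))
print("dialc",u([(403.3,232.7)],.051),"bar",u([(420.5,226.6),(391.6,235.6)],.083),"T",u([(405,211)],.04),"ptr",u([(405.2,248.5),(406.9,256.7)],.05))
print("A",u([(158.3,202.3),(174.3,202.6),(170.8,246.5)],.022))
print("B",u([(230.6,200.2),(246,198.6),(251.2,241.8),(234.5,243.6)],.022))
print("W",u([(264.2,161.6),(267.7,193.8),(337.5,155),(341,187)],.045))
print("spent",u([(297,207.9),(313.5,206.6)],.022),"tray",u([(442,212),(494,211),(498,273),(445,275)],.014))
E
```

```text
cam [array([4.540e-01, 1.000e-03, 1.072e+00]), array([1.3  , 0.378, 1.355])]
col thru unit [109 112 110 107 111 119 136 150 153 153 154 154 153 154 154 154 154 153
 153 149 138 118  95  73  58  53  51  53  51  51  49  52  59  69  74  67
  64  59  54  56  63  79 103 126 143 152 153 153 154 153 153 153 153 151
 150 141 119  95  81  80  89 102 109 110 109 110 111 110 109 112]
row fresh [107 107 108 108 108 109 116 131 140 141 141 138 139 138 135 133 135 138
 139 138 138 136 120  92  66  60  68  87 102 111 113 112 109 109 109]
scene unit [187 186 184 180 165 140 125 132 139 141 140 140 140 141 140 141 142 150
 164 174 170 145 119 113 117 122 129 133 139 142 147 150 148 140 129 127
 127 127 125 120 117 113 112 116 127 147 170 184 188 188 188 187 185 183
 177 168 158 150 144 142 143 142 143 142 142 142 141 142 142 142 141 140
 142 143 144]
unit [[0.6061, -0.1596, 0.04], [0.5903, -0.2851, 0.04], [0.4584, -0.2675, 0.04], [0.4739, -0.1421, 0.04]]
dialc [[0.5321, -0.2141, 0.051]] bar [[0.5458, -0.2516, 0.083], [0.5219, -0.1775, 0.083]] T [[0.5909, -0.2219, 0.04]] ptr [[0.4911, -0.2187, 0.05], [0.4699, -0.2228, 0.05]]
A [[0.6062, 0.447, 0.022], [0.6061, 0.4028, 0.022], [0.487, 0.4035, 0.022]]
B [[0.6152, 0.2488, 0.022], [0.6203, 0.207, 0.022], [0.5035, 0.1877, 0.022], [0.498, 0.2323, 0.022]]
W [[0.7187, 0.158, 0.045], [0.6306, 0.1451, 0.045], [0.7404, -0.0399, 0.045], [0.6523, -0.0501, 0.045]]
spent [[0.5971, 0.0675, 0.022], [0.6014, 0.0229, 0.022]] tray [[0.5932, -0.3296, 0.014], [0.5982, -0.4751, 0.014], [0.4295, -0.4778, 0.014], [0.423, -0.3328, 0.014]]
```

Run:
```python
from h import *
c=r.camera("top"); s=r.camera("scene")
t=(111,153)
print("unit",fitbox([c],.532,-.214,-.13,.136,.130,.04,.04,[t]))
print("unit2",fitbox([c],.532,-.214,-.13,.130,.136,.04,.04,[t]))
print("warmer",fitbox([c],.6855,.0533,.11,.094,.198,.045,.045,[t]), fitbox([s],.6855,.0533,.11,.094,.198,.045,.045,[(142,190)]))
tf=(110,140)
for n,p in dict(A=(.5465,.425,0),B=(.559,.219,.16)).items():
    for k,th in((c,tf),(s,(142,175))): print(n,fitbox([k],*p,.12,.046,.022,.022,[th]))
print("tray",fitbox([c],.511,-.404,.02,.17,.15,.014,.014,[(111,150)]))
p,q=tcp(); print("toolaxes",q.as_matrix().round(3).tolist())
print("to dial", delta((.532,-.214,.14),np.radians(-72.1+90)))
```

```text
unit (array([ 0.5352, -0.2138, -0.124 ]), np.float64(1.1562))
unit2 (array([ 0.5345, -0.2142, -0.1241]), np.float64(1.221))
warmer (array([0.6902, 0.0566, 0.1185]), np.float64(0.8459)) (array([0.688 , 0.0554, 0.1201]), np.float64(0.7017))
A (array([5.510e-01, 4.286e-01, 2.000e-04]), np.float64(0.9679))
A (array([ 0.5499,  0.4292, -0.0057]), np.float64(0.8148))
B (array([0.5629, 0.2228, 0.1462]), np.float64(0.7397))
B (array([0.563 , 0.2225, 0.1522]), np.float64(0.621))
tray (array([ 0.5128, -0.4059,  0.0612]), np.float64(0.2917))
toolaxes [[-0.941, 0.339, -0.0], [0.339, 0.941, -0.0], [-0.0, -0.0, -1.0]]
to dial (array([-0.573 , -0.671 ,  0.1053]), array([-1.000e-02,  0.000e+00,  5.229e+01]))
```

Fits agree between the two cameras. The warmer centre is (.689,.056) at yaw .119. A is at (.5505,.429), B at (.563,.2226) with yaw .149, and the tray at (.513,-.406). I'll move to the dial now.

Request:
play_rows --motion '[[-1, [-0.0322, -0.0205, 0], [0, 0, 0]], [-1, [-0.0322, -0.0205, 0], [0, 0, 0]], [-1, [-0.0322, -0.0205, 0], [0, 0, 0]], [-1, [-0.0322, -0.0205, 0], [0, 0, 0]], [-1, [-0.0322, -0.0205, 0], [0, 0, 0]], [-1, [-0.0322, -0.0205, 0], [0, 0, 0]], [-1, [-0.0322, -0.0205, 0], [0, 0, 0]], [-1, [-0.0322, -0.0205, 0], [0, 0, 0]], [-1, [-0.0322, -0.0205, 0], [0, 0, 0]], [-1, [-0.0322, -0.0205, 0], [0, 0, 0]], [-1, [-0.0322, -0.0205, 0], [0, 0, 0]], [-1, [-0.0322, -0.0205, 0], [0, 0, 0]]]'

```text
time: 1.4
ee_pos: [0.5014, 0.2474, 0.2455]
eef_rot: [0.172, 0.985, 0.0, 0.0]
ft_force: [0.2, 0.8, 0.1]
finger_gap: 0.997
grip_force: 0.0
```

Request:
play_rows --motion '[[-1, [0, 0, 0], [0, 0, 6.5]], [-1, [0, 0, 0], [0, 0, 6.5]], [-1, [0, 0, 0], [0, 0, 6.5]], [-1, [0, 0, 0], [0, 0, 6.5]], [-1, [0, 0, 0], [0, 0, 6.5]], [-1, [0, 0, 0], [0, 0, 6.5]], [-1, [0, 0, 0], [0, 0, 6.5]], [-1, [0, 0, 0], [0, 0, 6.5]]]'

```text
time: 2.07
ee_pos: [0.5005, 0.2491, 0.2454]
eef_rot: [0.589, 0.808, 0.0, 0.0]
ft_force: [0.2, 0.4, -0.1]
finger_gap: 1.001
grip_force: 0.0
```

```bash
cat > d.py <<'E'
import sys
from h import *
x,y,z,a=map(float,sys.argv[1:5])
d,rv=delta((x,y,z),np.radians(a)); n=np.linalg.norm(d)
print(d,rv,"dist",round(n,4)); o=r.observe(); print(o["time"],o["ee_pos"].round(4),o["finger_gap"].round(3) if hasattr(o["finger_gap"],"round") else o["finger_gap"],o["ft_force"].round(1),o["joint_positions"].round(2))
E
python3 d.py .534 -.214 .16 17.9
```

```text
[-0.4511 -0.1102  0.0854] [ 0.01  0.   -0.03] dist 0.4722
2.0667 [0.5005 0.2491 0.2454] 1.000884069535827 [ 0.2  0.4 -0.1] [ 0.41  0.35  1.81 -0.    0.98  0.1 ]
```

Request:
play_rows --motion '[[0, [-0.0376, -0.0092, 0.007], [0, 0, 0]], [0, [-0.0376, -0.0092, 0.007], [0, 0, 0]], [0, [-0.0376, -0.0092, 0.007], [0, 0, 0]], [0, [-0.0376, -0.0092, 0.007], [0, 0, 0]], [0, [-0.0376, -0.0092, 0.007], [0, 0, 0]], [0, [-0.0376, -0.0092, 0.007], [0, 0, 0]], [0, [-0.0376, -0.0092, 0.007], [0, 0, 0]], [0, [-0.0376, -0.0092, 0.007], [0, 0, 0]], [0, [-0.0376, -0.0092, 0.007], [0, 0, 0]], [0, [-0.0376, -0.0092, 0.007], [0, 0, 0]], [0, [-0.0376, -0.0092, 0.007], [0, 0, 0]], [0, [-0.0376, -0.0092, 0.007], [0, 0, 0]]]'

```text
time: 3.07
ee_pos: [0.5362, -0.2161, 0.1611]
eef_rot: [0.587, 0.81, 0.0, 0.0]
ft_force: [1.4, 0.3, 0.3]
finger_gap: 0.498
grip_force: 0.0
```

Request:
play_rows --motion '[[0, [0, 0, 0.025], [0, 0, 0]], [0, [0, 0, 0.025], [0, 0, 0]], [0, [0, 0, 0.025], [0, 0, 0]], [0, [0, 0, 0.013], [0, 0, 0]], [0, [0, 0, 0], [0, 0, 0]]]'

```text
time: 3.48
ee_pos: [0.5347, -0.2135, 0.0706]
eef_rot: [0.587, 0.81, -0.0, -0.002]
ft_force: [-0.9, 1.0, 0.5]
finger_gap: 0.503
grip_force: 0.0
```

```bash
python3 d.py .534 -.214 .072 17.9
python3 - <<'E'
from h import *
c=r.camera("top"); s=r.camera("scene")
a=crop(c,360,190,80,90,5); b=crop(s,225,130,80,90,5)
cv2.imwrite("pics/c3.png",np.hstack([a,b]))
E
```

```text
[-0.0003 -0.0009 -0.0014] [-0.18 -0.17  0.27] dist 0.0017
3.4833 [ 0.5347 -0.2135  0.0706] 0.5033903798059765 [-0.9  1.   0.5] [-0.43  0.61  1.9   0.    0.63 -0.75]
```

View pics/c3.png

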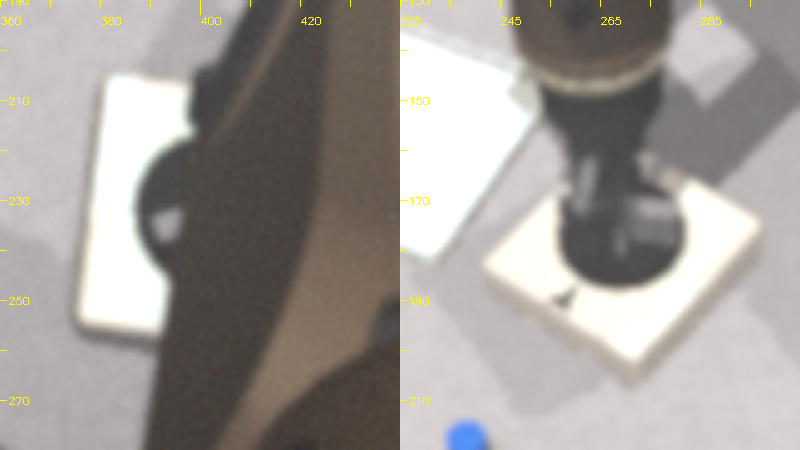

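The fingers straddle the bar in the scene crop near (270,172). Closing on it.

Request:
play_rows --motion '[[1, [0, 0, 0], [0, 0, 0]], [1, [0, 0, 0], [0, 0, 0]], [1, [0, 0, 0], [0, 0, 0]], [1, [0, 0, 0], [0, 0, 0]], [1, [0, 0, 0], [0, 0, 0]], [1, [0, 0, 0], [0, 0, 0]]]'

```text
time: 4.08
ee_pos: [0.536, -0.2146, 0.0748]
eef_rot: [0.586, 0.81, -0.0, 0.0]
ft_force: [-10.0, -5.7, 14.2]
finger_gap: 0.151
grip_force: 58.9
```

```bash
python3 d.py .534 -.214 .072 17.9; python3 -c "
from h import *
o=r.observe();print(o['torque'],o['grip_force'])"
```

```text
[ 0.0012 -0.0017  0.0028] [-0.01  0.05  0.3 ] dist 0.0035
4.0833 [ 0.536  -0.2146  0.0748] 0.15143657726151477 [-10.   -5.7  14.2] [-0.43  0.6   1.9  -0.    0.64 -0.75]
[-1.05135607  1.53744597 -0.01105223] 58.87295722961426
```

Request:
play_rows --motion '[[1, [0, -0.0015, -0.003], [0, 0, 0]], [1, [0, 0, 0], [0, 0, -6.48]], [1, [0, 0, 0], [0, 0, -6.48]], [1, [0, 0, 0], [0, 0, -6.48]], [1, [0, 0, 0], [0, 0, -6.48]], [1, [0, 0, 0], [0, 0, -6.48]], [1, [0, 0, 0], [0, 0, -6.48]], [1, [0, 0, 0], [0, 0, -6.48]], [1, [0, 0, 0], [0, 0, -6.48]], [1, [0, 0, 0], [0, 0, -6.48]], [1, [0, 0, 0], [0, 0, -6.48]], [1, [0, 0, 0], [0, 0, 0]]]'

```text
time: 5.08
ee_pos: [0.5366, -0.2134, 0.0759]
eef_rot: [0.057, 0.998, 0.0, 0.001]
ft_force: [17.9, 12.0, -32.7]
finger_gap: 0.145
grip_force: 65.6
```

```bash
python3 d.py .534 -.214 .072 82.7; python3 -c "
from h import *
o=r.observe();print(o['torque'],o['grip_force'])"
```

```text
[ 0.0025 -0.0009  0.0039] [0.05 0.14 0.73] dist 0.0047
5.0833 [ 0.5366 -0.2134  0.0759] 0.14468370765764327 [ 17.9  12.  -32.7] [-0.43  0.6   1.9   0.    0.64 -1.89]
[ 1.86437026 -2.93584711  0.115036  ] 65.55631041526794
```

Request:
play_rows --motion '[[0, [0, 0, 0], [0, 0, 0]], [0, [0, 0, 0], [0, 0, 0]], [0, [0, 0, 0], [0, 0, 0]], [0, [0, 0, -0.03], [0, 0, 0]], [0, [0, 0, -0.03], [0, 0, 0]], [0, [0, 0, -0.03], [0, 0, 0]], [0, [0, 0, -0.03], [0, 0, 0]], [0, [0.03, 0.03, 0], [0, 0, 0]], [0, [0, 0.04, 0], [0, 0, 0]], [0, [0, 0.04, 0], [0, 0, 0]], [0, [0, 0.04, 0], [0, 0, 0]], [0, [0, 0.04, 0], [0, 0, 0]]]'

```text
time: 6.08
ee_pos: [0.5288, -0.0214, 0.1973]
eef_rot: [0.062, 0.998, -0.0, 0.001]
ft_force: [1.4, -0.4, 0.1]
finger_gap: 0.495
grip_force: 0.0
```

```bash
python3 d.py .61 .046 .16 96.8
python3 - <<'E'
from h import *
c=r.camera("top"); s=r.camera("scene")
a=crop(c,365,195,80,80,5); b=crop(s,235,140,80,80,5)
cv2.imwrite("pics/c4.png",np.hstack([a,b]))
E
```

```text
[-0.0722  0.0769  0.0374] [-1.000e-02  9.000e-02 -1.387e+01] dist 0.1119
6.0833 [ 0.5288 -0.0214  0.1973] 0.49452754555098294 [ 1.4 -0.4  0.1] [-0.1   0.37  1.92 -0.    0.85 -1.54]
```

View pics/c4.png

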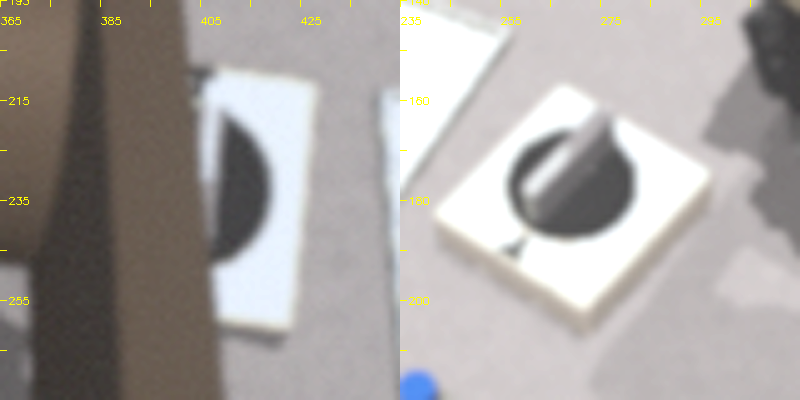

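Request:
play_rows --motion '[[0, [0, 0, 0], [0, 0, -6.94]], [0, [0, 0, 0], [0, 0, -6.94]], [0, [-0.024, 0.0145, 0.015], [0, 0, 0]], [0, [-0.024, 0.0145, 0.015], [0, 0, 0]], [0, [-0.024, 0.0145, 0.015], [0, 0, 0]], [0, [-0.024, 0.0145, 0.015], [0, 0, 0]], [0, [0, 0, 0.02], [0, 0, 0]], [0, [0, 0, 0], [0, 0, 0]]]'

```text
time: 6.85
ee_pos: [0.6163, 0.0465, 0.1134]
eef_rot: [-0.06, 0.998, -0.0, -0.002]
ft_force: [-2.4, 0.5, -0.8]
finger_gap: 0.499
grip_force: 0.0
```

```bash
python3 d.py .6173 .0475 .042 96.8
python3 - <<'E'
from h import *
c=r.camera("top"); s=r.camera("scene")
a=crop(c,365,195,80,80,5); b=crop(s,275,180,80,80,5)
cv2.imwrite("pics/c5.png",np.hstack([a,b]))
# current fingertip centre and tab predicted
print(proj(s,[[.6173,.0475,.063]]), proj(c,[[.6173,.0475,.063]]))
E
```

```text
[-0.0014  0.0009  0.0714] [ 0.01 -0.2   0.12] dist 0.0714
6.85 [0.6163 0.0465 0.1134] 0.49939972484735795 [-2.4  0.5 -0.8] [ 0.03  0.59  1.78 -0.    0.77 -1.67]
[[328.07937493 226.23674874]] [[303.91352425 198.22566978]]
```

View pics/c5.png

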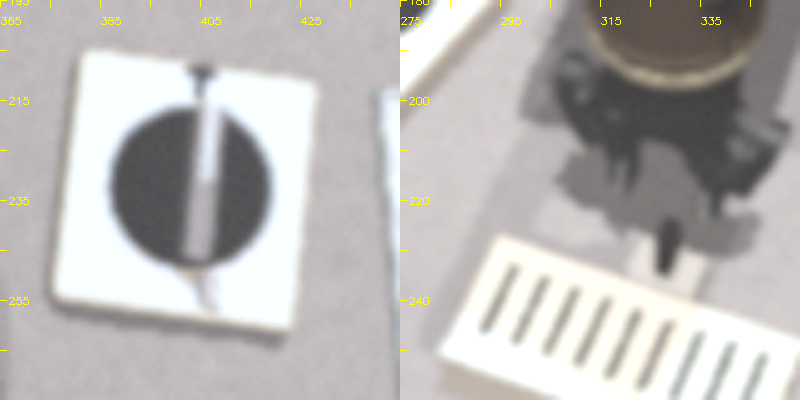

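Dial crop: the bar runs from (405,246.6) to (407.4,216), nearly at the T mark (405,212). The fingers hang above the tab, which sits at (326,229) in the scene view. I'll check the angles numerically.

Run:
```python
from h import *
c=r.camera("top")
o=lambda p:(365+p[0]/5-.4,195+p[1]/5-.4)
w=unproj(c,[o((212,105)),o((200,258))],.083); d=w[0]-w[1]; print("bar",w.round(4).tolist(),np.degrees(np.arctan2(d[1],d[0])))
t=unproj(c,[o((202,72)),o((202,92))],.04); print("T",t.round(4).tolist())
print("disc",unproj(c,[o((191,186))],.051))
print("ptr",unproj(c,[o((190,268)),o((209,308))],.046).round(4).tolist())
```

```text
bar [[0.5735, -0.2175, 0.083], [0.4956, -0.2101, 0.083]] -5.423645533302979
T [[0.5963, -0.222, 0.04], [0.5856, -0.2218, 0.04]]
disc [[ 0.53443625 -0.21279871  0.051     ]]
ptr [[0.4919, -0.2127, 0.046], [0.4713, -0.2224, 0.046]]
```

Request:
play_rows --motion '[[0, [-0.0014, 0.0009, 0.025], [0, 0, 0]], [0, [0, 0, 0.025], [0, 0, 0]], [0, [0, 0, 0.02], [0, 0, 0]], [0, [0, 0, 0], [0, 0, 0]], [0.4, [0, 0, 0], [0, 0, 0]], [0.6, [0, 0, 0], [0, 0, 0]], [1, [0, 0, 0], [0, 0, 0]], [1, [0, 0, 0], [0, 0, 0]], [1, [0, 0, 0], [0, 0, 0]], [1, [0, 0, 0], [0, 0, 0]]]'

```text
time: 7.83
ee_pos: [0.6196, 0.0471, 0.0484]
eef_rot: [-0.06, 0.998, -0.0, 0.001]
ft_force: [-2.6, -2.0, 10.7]
finger_gap: 0.128
grip_force: 60.2
```

Request:
play_rows --motion '[[1, [0, 0, -0.002], [0, 0, 0]], [1, [0.015, 0, 0], [0, 0, 0]], [1, [0.015, 0, 0], [0, 0, 0]], [1, [0.015, 0, 0], [0, 0, 0]], [1, [0.015, 0, 0], [0, 0, 0]], [1, [0.015, 0, 0], [0, 0, 0]], [1, [0.015, 0, 0], [0, 0, 0]], [1, [0, 0, 0], [0, 0, 0]]]'

```text
time: 8.5
ee_pos: [0.5262, 0.0363, 0.0489]
eef_rot: [-0.06, 0.998, 0.0, -0.001]
ft_force: [-0.7, 0.0, 0.2]
finger_gap: 0.127
grip_force: 58.7
```

```bash
python3 d.py .468 -.37 .15 93.5;  python3 - <<'E'
from h import *
c=r.camera("top"); s=r.camera("scene")
a=crop(c,420,190,80,100,5); b=crop(s,275,180,80,100,5)
cv2.imwrite("pics/c6.png",np.hstack([a,b]))
E
```

```text
[ 0.1066 -0.3964 -0.1009] [ 0.01 -0.13  3.36] dist 0.4227
8.5 [0.5262 0.0363 0.0489] 0.12702463164723538 [-0.7  0.   0.2] [ 0.01  0.6   2.03 -0.    0.52 -1.68]
```

View pics/c6.png

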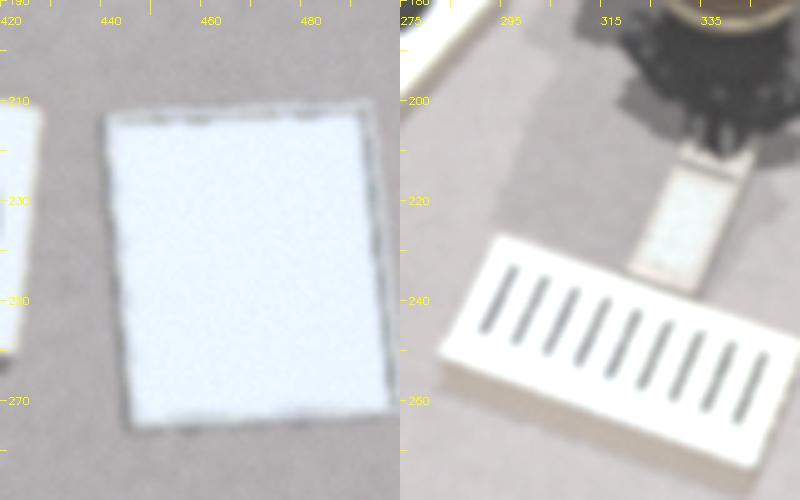

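Spent cartridge is clear of its bay (nose edge at about (327,238) in the scene view). Lifting it and carrying it to the tray.

Request:
play_rows --motion '[[1, [0, 0, -0.01], [0, 0, 3.4]], [1, [0, 0, -0.03], [0, 0, 0]], [1, [0, 0, -0.03], [0, 0, 0]], [1, [0, 0, -0.03], [0, 0, 0]], [1, [0, 0, -0.027], [0, 0, 0]], [1, [0.006, -0.0315, 0], [0, 0, 0]], [1, [0.006, -0.0315, 0], [0, 0, 0]], [1, [0.006, -0.0315, 0], [0, 0, 0]], [1, [0.006, -0.0315, 0], [0, 0, 0]], [1, [0.006, -0.0315, 0], [0, 0, 0]], [1, [0.006, -0.0315, 0], [0, 0, 0]], [1, [0.006, -0.0315, 0], [0, 0, 0]]]'

```text
time: 9.6
ee_pos: [0.5012, -0.188, 0.1761]
eef_rot: [-0.03, 1.0, -0.0, 0.001]
ft_force: [1.0, 0.2, -1.7]
finger_gap: 0.132
grip_force: 58.8
```

Request:
play_rows --motion '[[1, [0.006, -0.0315, 0], [0, 0, 0]], [1, [0.006, -0.0315, 0], [0, 0, 0]], [1, [0.006, -0.0315, 0], [0, 0, 0]], [1, [0.006, -0.0315, 0], [0, 0, 0]], [1, [0.006, -0.0315, 0], [0, 0, 0]], [1, [0.006, -0.0315, 0], [0, 0, 0]], [1, [0.006, -0.0315, 0], [0, 0, 0]], [1, [0, 0, 0], [0, 0, 0]]]'

```text
time: 10.27
ee_pos: [0.4723, -0.415, 0.1761]
eef_rot: [-0.029, 1.0, -0.002, 0.001]
ft_force: [-1.0, 0.3, -1.4]
finger_gap: 0.127
grip_force: 58.9
```

```bash
python3 d.py .47 -.409 .053 93.5;  python3 - <<'E'
from h import *
c=r.camera("top"); s=r.camera("scene")
a=crop(c,420,190,80,100,5); b=crop(s,180,100,80,100,5)
cv2.imwrite("pics/c7.png",np.hstack([a,b]))
E
```

```text
[0.0022 0.0066 0.1231] [-0.22  0.12 -0.18] dist 0.1233
10.2667 [ 0.4723 -0.415   0.1761] 0.12684337718327904 [-1.   0.3 -1.4] [-0.77  0.52  1.72 -0.    0.9  -2.4 ]
```

View pics/c7.png

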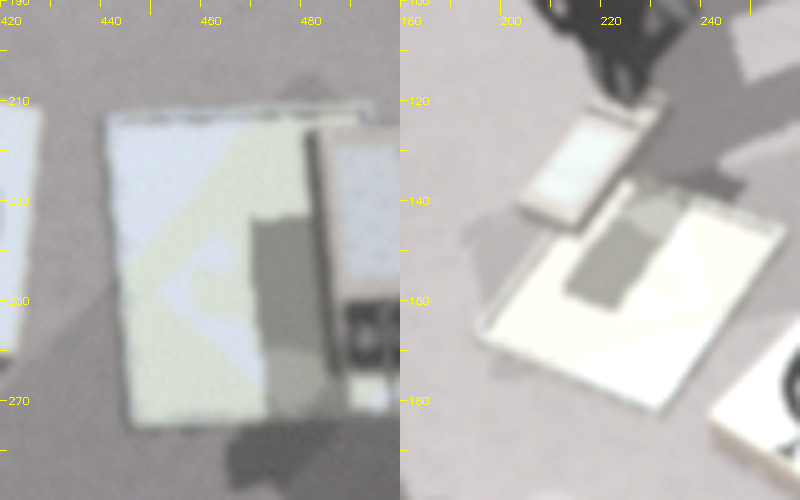

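Cartridge held level above the tray. Lowering and releasing.

Request:
play_rows --motion '[[1, [0.002, 0.0066, 0.02], [0, 0, 0]], [1, [0, 0, 0.03], [0, 0, 0]], [1, [0, 0, 0.03], [0, 0, 0]], [1, [0, 0, 0.025], [0, 0, 0]], [1, [0, 0, 0.012], [0, 0, 0]], [1, [0, 0, 0.005], [0, 0, 0]], [1, [0, 0, 0], [0, 0, 0]], [1, [0, 0, 0], [0, 0, 0]]]'

```text
time: 11.03
ee_pos: [0.4704, -0.4023, 0.0543]
eef_rot: [-0.031, 1.0, -0.0, 0.0]
ft_force: [0.5, -0.8, -1.7]
finger_gap: 0.13
grip_force: 40.1
```

Request:
play_rows --motion '[[0.3, [0, 0, 0], [0, 0, 0]], [0.2, [0, 0, 0], [0, 0, 0]], [0, [0, 0, 0], [0, 0, 0]], [0, [0, 0, 0], [0, 0, 0]], [0, [0, 0, -0.02], [0, 0, 0]], [0, [0, 0, -0.035], [0, 0, 0]], [0, [0, 0, -0.035], [0, 0, 0]], [0, [0, 0, -0.035], [0, 0, 0]]]'

```text
time: 11.7
ee_pos: [0.4693, -0.402, 0.1797]
eef_rot: [-0.03, 1.0, 0.0, -0.0]
ft_force: [1.1, -0.2, -0.1]
finger_gap: 0.5
grip_force: 0.0
```

```bash
python3 d.py .5185 .216 .16 98.5
```

```text
[-0.0865  0.6139  0.02  ] [ 0.03 -0.03 -5.04] dist 0.6203
11.7 [ 0.4693 -0.402   0.1797] 0.49965669207304175 [ 1.1 -0.2 -0.1] [-0.76  0.51  1.74  0.    0.9  -2.39]
```

Request:
play_rows --motion '[[0, [0, 0, 0], [0, 0, -5.04]], [0, [-0.0088, 0.0377, 0], [0, 0, 0]], [0, [-0.0088, 0.0377, 0], [0, 0, 0]], [0, [-0.0088, 0.0377, 0], [0, 0, 0]], [0, [-0.0088, 0.0377, 0], [0, 0, 0]], [0, [-0.0088, 0.0377, 0], [0, 0, 0]], [0, [-0.0088, 0.0377, 0], [0, 0, 0]], [0, [-0.0088, 0.0377, 0], [0, 0, 0]], [0, [-0.0088, 0.0377, 0], [0, 0, 0]], [0, [-0.0088, 0.0377, 0], [0, 0, 0]], [0, [-0.0088, 0.0377, 0], [0, 0, 0]]]'

```text
time: 12.62
ee_pos: [0.5007, -0.0146, 0.1786]
eef_rot: [-0.074, 0.997, -0.0, 0.0]
ft_force: [1.5, -0.1, 0.1]
finger_gap: 0.5
grip_force: 0.0
```

```bash
python3 d.py .5185 .216 .11 98.5;  python3 - <<'E'
from h import *
c=r.camera("top"); s=r.camera("scene")
for n,p in dict(A=(.5505,.429,0),B=(.563,.2226,.149)).items():
    for k,th in((c,(110,140)),(s,(142,175))): print(n,fitbox([k],*p,.12,.046,.022,.022,[th],mx=20))
a=crop(c,420,190,80,100,3); b=crop(s,180,120,80,80,3)
a=cv2.hconcat([a,crop(c,140,180,120,100,3)])
b=cv2.hconcat([b,crop(s,360,205,120,80,3)])
cv2.imwrite("pics/c8.png",np.vstack([a,b]))
E
```

```text
[-0.0516  0.2254  0.0687] [-0.01  0.03 -0.01] dist 0.2412
12.6167 [ 0.5007 -0.0146  0.1786] 0.49999951860895586 [ 1.5 -0.1  0.1] [-0.09  0.36  2.    0.    0.78 -1.81]
A (array([ 0.5749,  0.4287, -0.02  ]), np.float64(5.4555))
A (array([ 0.5498,  0.4296, -0.0038]), np.float64(2.3814))
B (array([0.5638, 0.2233, 0.1479]), np.float64(5.7515))
B (array([0.5628, 0.2226, 0.1587]), np.float64(2.2339))
```

View pics/c8.png

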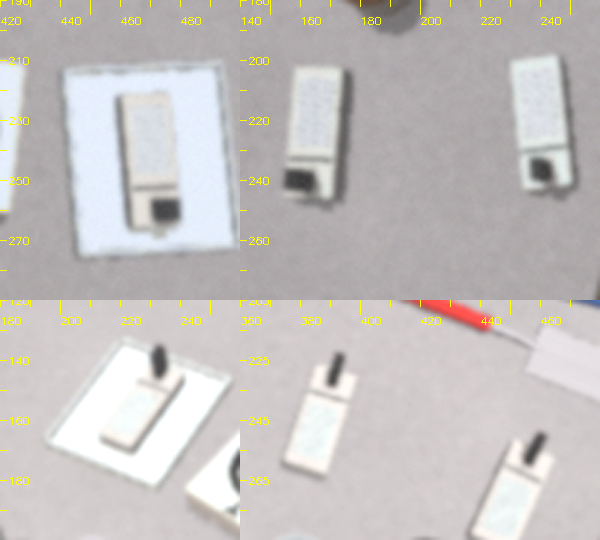

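Spent cartridge lies flat in the tray (top (468,240)), and A and B have not moved. On to B's tab.

Request:
play_rows --motion '[[0, [-0.0086, 0.0376, 0.0115], [0, 0, 0]], [0, [-0.0086, 0.0376, 0.0115], [0, 0, 0]], [0, [-0.0086, 0.0376, 0.0115], [0, 0, 0]], [0, [-0.0086, 0.0376, 0.0115], [0, 0, 0]], [0, [-0.0086, 0.0376, 0.0115], [0, 0, 0]], [0, [-0.0086, 0.0376, 0.0115], [0, 0, 0]], [0, [0, 0, 0], [0, 0, 0]]]'

```text
time: 13.3
ee_pos: [0.5186, 0.2195, 0.1077]
eef_rot: [-0.076, 0.997, 0.0, 0.0]
ft_force: [-2.0, -0.9, -0.0]
finger_gap: 0.502
grip_force: 0.0
```

```bash
python3 d.py .5185 .216 .042 98.5
```

```text
[ 0.0007 -0.0035  0.0657] [0.05 0.01 0.18] dist 0.0658
13.3 [0.5186 0.2195 0.1077] 0.5015031589223589 [-2.  -0.9 -0. ] [ 0.35  0.54  1.92  0.    0.69 -1.38]
```

Request:
play_rows --motion '[[0, [0, -0.003, 0.025], [0, 0, 0]], [0, [0, 0, 0.025], [0, 0, 0]], [0, [0, 0, 0.015], [0, 0, 0]], [0, [0, 0, 0], [0, 0, 0]], [0.4, [0, 0, 0], [0, 0, 0]], [0.6, [0, 0, 0], [0, 0, 0]], [1, [0, 0, 0], [0, 0, 0]], [1, [0, 0, 0], [0, 0, 0]], [1, [0, 0, 0], [0, 0, 0]], [1, [0, 0, 0], [0, 0, 0]]]'

```text
time: 14.13
ee_pos: [0.5199, 0.2116, 0.0456]
eef_rot: [-0.074, 0.997, 0.0, 0.001]
ft_force: [1.1, -0.9, 10.3]
finger_gap: 0.13
grip_force: 59.9
```

```bash
python3 d.py .527 .038 .049 96.8
```

```text
[ 0.0186 -0.1727 -0.0035] [0.02 0.13 1.7 ] dist 0.1737
14.1333 [0.5199 0.2116 0.0456] 0.13002822762982166 [ 1.1 -0.9 10.3] [ 0.33  0.63  1.95 -0.    0.55 -1.39]
```

Request:
play_rows --motion '[[1, [0, 0, -0.012], [0, 0, 0]], [1, [0, 0, -0.008], [0, 0, 1.7]], [1, [0.0032, -0.0219, 0], [0, 0, 0]], [1, [0.0032, -0.0219, 0], [0, 0, 0]], [1, [0.0032, -0.0219, 0], [0, 0, 0]], [1, [0.0032, -0.0219, 0], [0, 0, 0]], [1, [0.0032, -0.0219, 0], [0, 0, 0]], [1, [0.0032, -0.0219, 0], [0, 0, 0]], [1, [0.0032, -0.0219, 0], [0, 0, 0]], [1, [0.0032, -0.0219, 0], [0, 0, 0]], [1, [0, 0, 0], [0, 0, 0]]]'

```text
time: 15.05
ee_pos: [0.5143, 0.0315, 0.0654]
eef_rot: [-0.058, 0.998, -0.0, 0.0]
ft_force: [0.7, 0.3, -2.0]
finger_gap: 0.131
grip_force: 58.9
```

```bash
python3 d.py .515 .035 .049 96.8;  python3 - <<'E'
from h import *
c=r.camera("top"); s=r.camera("scene")
a=crop(c,250,145,100,90,4); b=crop(s,275,180,100,90,4)
cv2.imwrite("pics/c9.png",np.hstack([a,b]))
E
```

```text
[-0.0011  0.0034  0.0164] [-0.02  0.03 -0.1 ] dist 0.0168
15.05 [0.5143 0.0315 0.0654] 0.13119008275705327 [ 0.7  0.3 -2. ] [ 0.    0.56  2.05 -0.    0.53 -1.68]
```

View pics/c9.png

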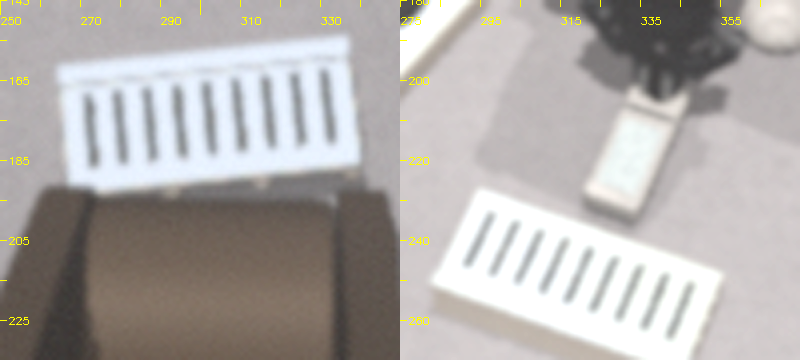

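Request:
play_rows --motion '[[1, [0, 0.0034, 0.008], [0, 0, 0]], [1, [0, 0, 0.007], [0, 0, 0]], [1, [0, 0, 0.003], [0, 0, 0]], [1, [0, 0, 0], [0, 0, 0]], [1, [0, 0, 0], [0, 0, 0]]]'

```text
time: 15.57
ee_pos: [0.5136, 0.0384, 0.0457]
eef_rot: [-0.06, 0.998, 0.0, -0.0]
ft_force: [-0.3, -0.1, -1.4]
finger_gap: 0.131
grip_force: 59.4
```

```bash
python3 d.py .515 .035 .047 96.8;  python3 - <<'E'
from h import *
s=r.camera("scene")
def rect(x,y,a,L,W,z): return box(x,y,a,L,W,z,z)
# fit: front 75mm of top face (rest hidden by gripper)
g=s["pixels"].astype(float).mean(2)
p=tcp()[0]; th=.118; u=np.array([np.cos(th),np.sin(th)])
m=p[:2]+.0675*u   # centre of front 75mm: tab+45+60-37.5
S=6
best=None
def f(v):
    x,y,a=v; q=lambda L,W: proj(s,[[x+np.cos(a)*i-np.sin(a)*j,y+np.sin(a)*i+np.cos(a)*j,.0225] for i,j in [(t*L-L/2,sg*W/2) for sg in(-1,1) for t in np.linspace(.05,.95,25)]])
    sm=lambda Q: cv2.remap(np.float32(g),np.float32(Q[:,0]),np.float32(Q[:,1]),cv2.INTER_LINEAR).ravel()
    fr=lambda d: proj(s,[[x+np.cos(a)*(.0375+d)-np.sin(a)*j,y+np.sin(a)*(.0375+d)+np.cos(a)*j,.0225] for j in np.linspace(-.02,.02,15)])
    return -(np.mean(sm(q(.075,.042)))-np.mean(sm(q(.075,.050)))+.5*(np.mean(sm(fr(-.003)))-np.mean(sm(fr(.003)))))
r_=minimize(f,[*m,th],method="Nelder-Mead",options=dict(initial_simplex=[[*m,th],[m[0]+.006,m[1],th],[m[0],m[1]+.006,th],[*m,th+.06]]))
print("start",m,th,"fit",r_.x.round(4),r_.fun); x,y,a=r_.x
mid=np.array([x,y])-.0225*np.array([np.cos(a),np.sin(a)]); print("mid",mid.round(4),"heading deg",np.degrees(a),"tab-mid along", ((mid-p[:2])@u).round(4), "lateral",((mid-p[:2])@[-u[1],u[0]]).round(4))
bay=np.array([.662,.0528]); e=mid-bay; n=np.array([-u[1],u[0]]); print("mid vs bay1 along/lat",(e@u).round(4),(e@n).round(4))
E
```

```text
[-0.001  -0.0036 -0.0013] [ 0.01 -0.05  0.07] dist 0.004
15.5667 [0.5136 0.0384 0.0457] 0.1313761256153347 [-0.3 -0.1 -1.4] [ 0.02  0.6   2.06  0.    0.49 -1.67]
start [0.58064462 0.04624722] 0.118 fit [0.5814 0.0467 0.1219] -36.631134033203125
mid [0.5591 0.044 ] heading deg 6.982634246262485 tab-mid along 0.0458 lateral 0.0003
mid vs bay1 along/lat -0.1032 0.0034
```

Vision and the remembered bay line both say B is about 3.5 mm too far left. Correcting, then sliding in.

Request:
play_rows --motion '[[1, [0, -0.0035, 0], [0, 0, 0]], [1, [0, 0, 0], [0, 0, 0]], [1, [-0.01, 0, 0], [0, 0, 0]], [1, [-0.01, 0, 0], [0, 0, 0]], [1, [-0.01, 0, 0], [0, 0, 0]], [1, [-0.005, 0, 0], [0, 0, 0]], [1, [0, 0, 0], [0, 0, 0]]]'

```text
time: 16.2
ee_pos: [0.5511, 0.0386, 0.0464]
eef_rot: [-0.059, 0.998, -0.0, 0.001]
ft_force: [0.6, -1.1, -2.8]
finger_gap: 0.131
grip_force: 59.4
```

```bash
python3 d.py .619 .047 .046 96.8
python3 - <<'E'
p=(.6196,.0471)
from h import *
q=tcp()[0]; u=np.array([.993,.118]); e=q[:2]-p; print("along",e@u,"lat",e@[-.118,.993])
E
```

```text
[-0.0684  0.0003  0.0005] [-0.01  0.1   0.01] dist 0.0684
16.2 [0.5511 0.0386 0.0464] 0.13128006535560754 [ 0.6 -1.1 -2.8] [ 0.02  0.62  1.97 -0.    0.54 -1.67]
along -0.06901500512187368 lat -0.00037462114044678994
```

Request:
play_rows --motion '[[1, [-0.01, 0, 0], [0, 0, 0]], [1, [-0.01, 0, 0], [0, 0, 0]], [1, [-0.01, 0, 0], [0, 0, 0]], [1, [-0.01, 0, 0], [0, 0, 0]], [1, [-0.01, 0, 0], [0, 0, 0]], [1, [-0.008, 0, 0], [0, 0, 0]], [1, [-0.005, 0, 0], [0, 0, 0]], [1, [-0.003, 0, 0], [0, 0, 0]], [1, [0, 0, 0], [0, 0, 0]]]'

```text
time: 16.95
ee_pos: [0.6151, 0.0463, 0.0462]
eef_rot: [-0.059, 0.998, 0.0, 0.0]
ft_force: [0.6, -0.2, -2.4]
finger_gap: 0.136
grip_force: 59.4
```

Request:
play_rows --motion '[[1, [-0.002, 0, 0], [0, 0, 0]], [1, [-0.002, 0, 0], [0, 0, 0]], [1, [0, 0, 0], [0, 0, 0]]]'

```text
time: 17.2
ee_pos: [0.6169, 0.0466, 0.046]
eef_rot: [-0.059, 0.998, -0.0, -0.002]
ft_force: [-5.4, -0.8, -1.0]
finger_gap: 0.133
grip_force: 59.6
```

Request:
play_rows --motion '[[1, [-0.002, 0, 0], [0, 0, 0]], [1, [0, 0, 0], [0, 0, 0]]]'

```text
time: 17.37
ee_pos: [0.6168, 0.0466, 0.0457]
eef_rot: [-0.059, 0.998, -0.0, -0.004]
ft_force: [-16.1, -3.3, 7.4]
finger_gap: 0.131
grip_force: 60.8
```

Request:
play_rows --motion '[[0.5, [0.002, 0, 0], [0, 0, 0]], [0.3, [0, 0, 0], [0, 0, 0]], [0.2, [0, 0, 0], [0, 0, 0]], [0.2, [0, 0, 0], [0, 0, 0]], [0.2, [0, 0, -0.03], [0, 0, 0]], [0.2, [0, 0, -0.035], [0, 0, 0]], [0.1, [0, 0, -0.035], [0, 0, 0]], [0, [0, 0, -0.02], [0, 0, 0]]]'

```text
time: 18.03
ee_pos: [0.6199, 0.0468, 0.17]
eef_rot: [-0.059, 0.998, -0.0, 0.002]
ft_force: [0.2, -0.6, -0.8]
finger_gap: 0.501
grip_force: 0.0
```

```bash
python3 d.py .5055 .429 .16 89.8
```

```text
[0.0683 0.3931 0.0096] [-0.01  0.21  7.01] dist 0.3991
18.0333 [0.6199 0.0468 0.17  ] 0.5009764021869909 [ 0.2 -0.6 -0.8] [ 0.03  0.52  1.74  0.    0.88 -1.66]
```

Request:
play_rows --motion '[[0, [0, 0, 0], [0, 0, 7.0]], [0, [0.0104, 0.0347, 0], [0, 0, 0]], [0, [0.0104, 0.0347, 0], [0, 0, 0]], [0, [0.0104, 0.0347, 0], [0, 0, 0]], [0, [0.0104, 0.0347, 0], [0, 0, 0]], [0, [0.0104, 0.0347, 0], [0, 0, 0]], [0, [0.0104, 0.0347, 0], [0, 0, 0]], [0, [0.0104, 0.0347, 0], [0, 0, 0]], [0, [0, 0, 0], [0, 0, 0]]]'

```text
time: 18.78
ee_pos: [0.545, 0.2954, 0.1666]
eef_rot: [0.0, 1.0, 0.001, 0.0]
ft_force: [-0.9, -0.3, 0.1]
finger_gap: 0.499
grip_force: 0.0
```

```bash
python3 d.py .5055 .429 .11 89.8
python3 - <<'E'
from h import *
c=r.camera("top"); s=r.camera("scene")
for k,th in((c,(110,140)),(s,(142,175))): print("A",fitbox([k],.5505,.429,0,.12,.046,.022,.022,[th],mx=18))
a=crop(c,140,150,210,110,3); b=crop(s,290,200,210,80,3)
cv2.imwrite("pics/c10.png",np.vstack([a,b]))
E
```

```text
[0.0395 0.1335 0.0568] [0.1  0.03 0.2 ] dist 0.1504
18.7833 [0.545  0.2954 0.1666] 0.4990033937657316 [-0.9 -0.3  0.1] [ 0.45  0.52  1.74  0.    0.87 -1.12]
A (array([ 0.7932,  0.557 , -3.6267]), np.float64(0.3233))
A (array([ 0.5501,  0.4298, -0.0082]), np.float64(2.2963))
```

View pics/c10.png

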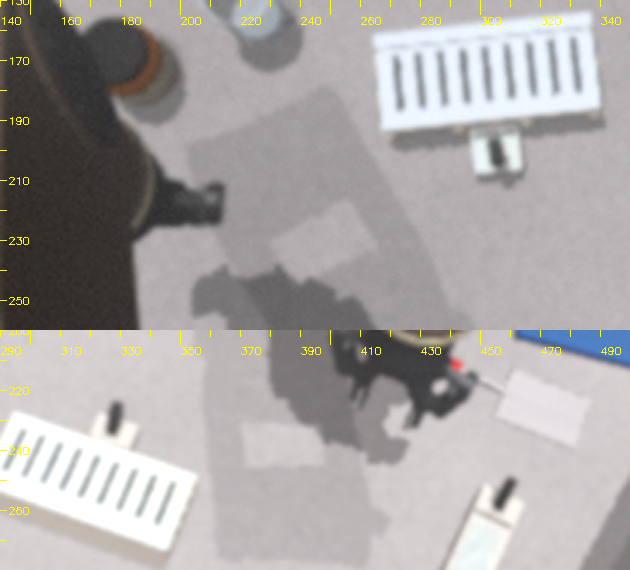

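B sits home, tab at (305,203) in the top view, and A is unmoved at (.550,.4295). Going to A's tab.

Request:
play_rows --motion '[[0, [0.01, 0.0334, 0], [0, 0, 0]], [0, [0.01, 0.0334, 0], [0, 0, 0]], [0, [0.01, 0.0334, 0.02], [0, 0, 0]], [0, [0.01, 0.0334, 0.03], [0, 0, 0]], [0, [0, 0, 0], [0, 0, 0]], [0, [0, 0, 0], [0, 0, 0]], [0, [0, 0, 0], [0, 0, 0]]]'

```text
time: 19.47
ee_pos: [0.5085, 0.4195, 0.1192]
eef_rot: [0.002, 1.0, -0.0, -0.0]
ft_force: [0.7, -0.6, 0.8]
finger_gap: 0.499
grip_force: 0.0
```

```bash
python3 d.py .505 .4297 .0435 89.7
```

```text
[0.0036 0.0103 0.0757] [-0.03 -0.01  0.09] dist 0.0765
19.4667 [0.5085 0.4195 0.1192] 0.4992171085663773 [ 0.7 -0.6  0.8] [ 0.64  0.63  1.68 -0.    0.83 -0.92]
```

Request:
play_rows --motion '[[0, [0.0035, 0.01, 0.02], [0, 0, 0]], [0, [0, 0, 0.02], [0, 0, 0]], [0, [0, 0, 0.02], [0, 0, 0]], [0, [0, 0, 0.015], [0, 0, 0]], [0, [0, 0, 0], [0, 0, 0]], [0, [0, 0, 0], [0, 0, 0]], [0.4, [0, 0, 0], [0, 0, 0]], [0.6, [0, 0, 0], [0, 0, 0]], [1, [0, 0, 0], [0, 0, 0]], [1, [0, 0, 0], [0, 0, 0]], [1, [0, 0, 0], [0, 0, 0]], [1, [0, 0, 0], [0, 0, 0]]]'

```text
time: 20.47
ee_pos: [0.5055, 0.4308, 0.0458]
eef_rot: [0.002, 1.0, 0.001, 0.001]
ft_force: [1.6, -3.3, 7.2]
finger_gap: 0.131
grip_force: 59.4
```

```bash
python3 d.py .515 .035 .047 96.8
```

```text
[-0.0108 -0.3957 -0.0016] [ 0.06  0.13 -6.99] dist 0.3959
20.4667 [0.5055 0.4308 0.0458] 0.1313821068333385 [ 1.6 -3.3  7.2] [ 0.66  0.73  1.7  -0.    0.71 -0.91]
```

Request:
play_rows --motion '[[1, [0, 0, -0.015], [0, 0, 0]], [1, [0, 0, -0.015], [0, 0, -7.0]], [1, [0.0039, -0.0333, 0], [0, 0, 0]], [1, [0.0039, -0.0333, 0], [0, 0, 0]], [1, [0.0039, -0.0333, 0], [0, 0, 0]], [1, [0.0039, -0.0333, 0], [0, 0, 0]], [1, [0.0039, -0.0333, 0], [0, 0, 0]], [1, [0.0039, -0.0333, 0], [0, 0, 0]], [1, [0.0039, -0.0333, 0], [0, 0, 0]], [1, [0.0039, -0.0333, 0], [0, 0, 0]], [1, [0.0039, -0.0333, 0], [0, 0, 0]], [1, [0.0039, -0.0333, 0], [0, 0, 0]]]'

```text
time: 21.47
ee_pos: [0.5053, 0.0937, 0.0749]
eef_rot: [-0.06, 0.998, 0.0, 0.001]
ft_force: [0.4, -0.0, -1.6]
finger_gap: 0.13
grip_force: 59.0
```

Request:
play_rows --motion '[[1, [0, 0, 0], [0, 0, 0]], [1, [0, 0, 0], [0, 0, 0]], [1, [0, 0, 0], [0, 0, 0]]]'

```text
time: 21.72
ee_pos: [0.5057, 0.0952, 0.0747]
eef_rot: [-0.059, 0.998, 0.0, 0.001]
ft_force: [0.5, 0.2, -1.9]
finger_gap: 0.128
grip_force: 59.3
```

```bash
python3 d.py .5066 .096 .046 96.8
```

```text
[-0.001   0.0007  0.0287] [ 0.    0.06 -0.04] dist 0.0287
21.7167 [0.5057 0.0952 0.0747] 0.12794985179783108 [ 0.5  0.2 -1.9] [ 0.13  0.54  2.05  0.    0.55 -1.56]
```

Lowering, then checking the held cartridge's alignment with the scene camera.

Request:
play_rows --motion '[[1, [0, 0.0005, 0.012], [0, 0, 0]], [1, [0, 0, 0.01], [0, 0, 0]], [1, [0, 0, 0.006], [0, 0, 0]], [1, [0, 0, 0], [0, 0, 0]], [1, [0, 0, 0], [0, 0, 0]], [1, [0, 0, 0], [0, 0, 0]]]'

```text
time: 22.22
ee_pos: [0.505, 0.0962, 0.0459]
eef_rot: [-0.06, 0.998, -0.0, -0.0]
ft_force: [-0.4, -0.1, -2.8]
finger_gap: 0.13
grip_force: 61.2
```

```bash
python3 d.py .5066 .096 .046 96.8;  cat > al.py <<'E'
from h import *
s=r.camera("scene"); g=np.float32(s["pixels"].mean(2))
p=tcp()[0]; th=.118; u=np.array([np.cos(th),np.sin(th)]); n=np.array([-u[1],u[0]]); m=p[:2]+.0675*u
sm=lambda Q: cv2.remap(g,np.float32(Q[:,0]),np.float32(Q[:,1]),cv2.INTER_LINEAR).mean()
def f(v):
    x,y,a=v; W=lambda i,j:[x+np.cos(a)*i-np.sin(a)*j,y+np.sin(a)*i+np.cos(a)*j,.0225]
    e=lambda w:sm(proj(s,[W(i,k*w/2) for k in(-1,1) for i in np.linspace(-.034,.034,25)]))
    fr=lambda d:sm(proj(s,[W(.0375+d,j) for j in np.linspace(-.02,.02,15)]))
    return -(e(.042)-e(.05)+.5*(fr(-.003)-fr(.003)))
x,y,a=minimize(f,[*m,th],method="Nelder-Mead",options=dict(initial_simplex=[[*m,th],[m[0]+.006,m[1],th],[m[0],m[1]+.006,th],[*m,th+.06]])).x
mid=np.array([x,y])-.0225*np.array([np.cos(a),np.sin(a)]); e=mid-[.6548,.1144]
print("heading",np.degrees(a),"mid-tcp along/lat",(mid-p[:2])@u,(mid-p[:2])@n,"mid vs bay0",e@u,e@n)
E
python3 al.py
```

```text
[-0.0016 -0.0004 -0.0001] [-0.   -0.03  0.06] dist 0.0017
22.2167 [0.505  0.0962 0.0459] 0.1296582793502262 [-0.4 -0.1 -2.8] [ 0.13  0.59  2.06 -0.    0.49 -1.56]
heading 6.731723229754753 mid-tcp along/lat 0.045293547785746235 -0.00016807774861118382 mid vs bay0 -0.10559066512334085 -0.0007122445341511914
```

Aligned within 1 mm. Inserting.

Request:
play_rows --motion '[[1, [-0.01, 0, 0], [0, 0, 0]], [1, [-0.01, 0, 0], [0, 0, 0]], [1, [-0.01, 0, 0], [0, 0, 0]], [1, [-0.01, 0, 0], [0, 0, 0]], [1, [0, 0, 0], [0, 0, 0]]]'

```text
time: 22.68
ee_pos: [0.5481, 0.1008, 0.0464]
eef_rot: [-0.059, 0.998, 0.0, 0.001]
ft_force: [-0.3, 0.4, -2.1]
finger_gap: 0.129
grip_force: 61.2
```

Request:
play_rows --motion '[[1, [-0.01, 0, 0], [0, 0, 0]], [1, [-0.01, 0, 0], [0, 0, 0]], [1, [-0.01, 0, 0], [0, 0, 0]], [1, [-0.01, 0, 0], [0, 0, 0]], [1, [-0.01, 0, 0], [0, 0, 0]], [1, [-0.008, 0, 0], [0, 0, 0]], [1, [-0.003, 0, 0], [0, 0, 0]], [1, [0, 0, 0], [0, 0, 0]]]'

```text
time: 23.35
ee_pos: [0.6063, 0.1078, 0.0461]
eef_rot: [-0.059, 0.998, 0.0, 0.0]
ft_force: [-0.2, -0.3, -1.8]
finger_gap: 0.134
grip_force: 61.2
```

Request:
play_rows --motion '[[1, [-0.002, 0, 0], [0, 0, 0]], [1, [-0.002, 0, 0], [0, 0, 0]], [1, [0, 0, 0], [0, 0, 0]]]'

```text
time: 23.6
ee_pos: [0.609, 0.1081, 0.046]
eef_rot: [-0.059, 0.998, -0.0, -0.0]
ft_force: [-1.1, -0.1, -1.8]
finger_gap: 0.129
grip_force: 61.2
```

Request:
play_rows --motion '[[1, [-0.002, 0, 0], [0, 0, 0]], [1, [-0.0015, 0, 0], [0, 0, 0]], [1, [0, 0, 0], [0, 0, 0]]]'

```text
time: 23.85
ee_pos: [0.6092, 0.108, 0.0455]
eef_rot: [-0.059, 0.998, -0.0, -0.004]
ft_force: [-17.1, -3.3, 7.1]
finger_gap: 0.128
grip_force: 62.6
```

Request:
play_rows --motion '[[0.5, [0.002, 0, 0], [0, 0, 0]], [0.3, [0, 0, 0], [0, 0, 0]], [0.2, [0, 0, 0], [0, 0, 0]], [0.2, [0, 0, 0], [0, 0, 0]], [0.2, [0, 0, -0.03], [0, 0, 0]], [0.2, [0, 0, -0.035], [0, 0, 0]], [0.1, [0, 0, -0.035], [0, 0, 0]], [0, [0, 0, -0.02], [0, 0, 0]], [0, [0.02, 0, 0], [0, 0, 0]], [0, [0.035, 0, 0], [0, 0, 0]], [0, [0.035, 0, 0], [0, 0, 0]], [0, [0, 0, 0], [0, 0, 0]]]'

```text
time: 24.85
ee_pos: [0.5147, 0.0969, 0.1656]
eef_rot: [-0.059, 0.998, -0.0, -0.003]
ft_force: [0.5, 1.0, -0.3]
finger_gap: 0.501
grip_force: 0.0
```

```bash
python3 d.py .5345 -.2135 .16 84
python3 - <<'E'
from h import *
c=r.camera("top"); s=r.camera("scene")
a=crop(c,365,195,65,70,6); b=crop(s,285,200,65,70,6)
d=crop(c,255,150,130,36,6)
cv2.imwrite("pics/c11.png",np.vstack([np.hstack([a,b]),d[:170]]))
E
```

```text
[ 0.0172 -0.3106  0.0057] [-0.04 -0.33 12.82] dist 0.3111
24.85 [0.5147 0.0969 0.1656] 0.501228513211415 [ 0.5  1.  -0.3] [ 0.13  0.41  1.96  0.    0.78 -1.56]
```

View pics/c11.png

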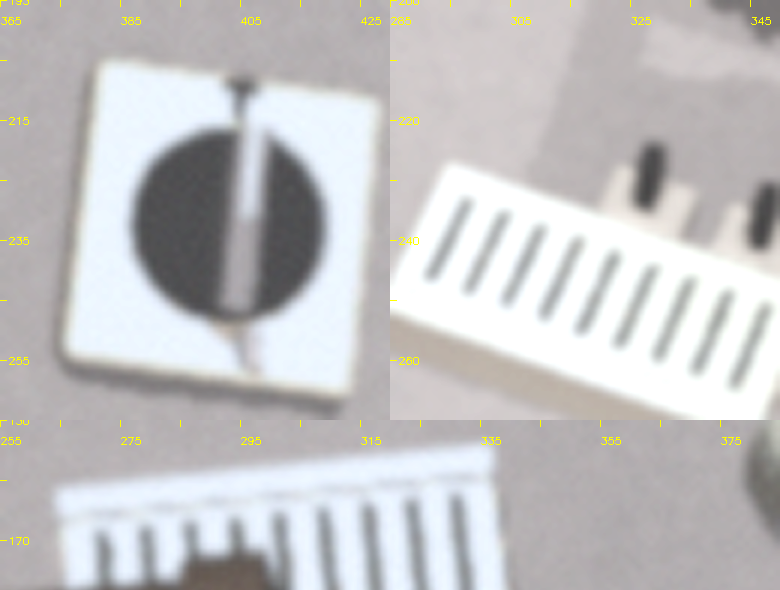

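Both fresh cartridges are home (scene tabs at (328,229) and (347,236)), and the dial is still near off. Next I'll unroll the ring around the dial to get the pointer angle.

Run:
```python
from h import *
c=r.camera("top"); s=r.camera("scene")
o=lambda p:(365+p[0]/6-.42,195+p[1]/6-.42)
w=unproj(c,[o((255,130)),o((236,312))],.083); d=w[0]-w[1]; print("bar",w.round(4).tolist(),np.degrees(np.arctan2(d[1],d[0])))
ax=(.5345,-.2135); u0=-7.4
A=np.arange(120,216,4)
print("A",A.tolist())
tiles=[]
for nm,k in(("top",c),("scene",s)):
    for z in(.040,.052):
        for rr in(.047,.052,.057,.061):
            P=[[ax[0]+rr*np.cos(np.radians(u0-a)),ax[1]+rr*np.sin(np.radians(u0-a)),z] for a in A]
            Q=np.float32(proj(k,P)); v=cv2.remap(np.float32(k["pixels"].mean(2)),Q[:,0],Q[:,1],cv2.INTER_CUBIC).ravel()
            print(nm,z,rr,v.round().astype(int).tolist())
# overlay picture
for k,(u,v,W,H) in((c,(385,240,40,26)),(s,(262,155,28,20))):
    S=14 if k is c else 14
    im=cv2.convertScaleAbs(cv2.resize(k["pixels"][v:v+H,u:u+W,::-1],None,fx=S,fy=S,interpolation=cv2.INTER_CUBIC),alpha=1.3)
    for a,col in((156,(0,0,255)),(164,(0,160,0)),(172,(255,0,0))):
        th=np.radians(u0-a); e=np.array([np.cos(th),np.sin(th)]); m=np.array(ax)+.0535*e
        b=proj(k,box(*m,th,.016,.008,.04,.052)); q=((b-[u,v]+.5)*S).astype(int)
        for t in((0,1,3,2),(4,5,7,6)): cv2.polylines(im,[q[list(t)]],True,col,1)
    tiles.append(im)
h=max(t.shape[0] for t in tiles); cv2.imwrite("pics/c12.png",cv2.resize(np.vstack([cv2.copyMakeBorder(t,0,0,0,600-t.shape[1],0) for t in tiles]),None,fx=.9,fy=.9))
```

```text
bar [[0.5718, -0.2177, 0.083], [0.4946, -0.2084, 0.083]] -6.889734000060897
A [120, 124, 128, 132, 136, 140, 144, 148, 152, 156, 160, 164, 168, 172, 176, 180, 184, 188, 192, 196, 200, 204, 208, 212]
top 0.04 0.047 [166, 164, 165, 167, 167, 165, 164, 169, 166, 160, 146, 125, 118, 130, 140, 153, 166, 174, 172, 171, 171, 173, 172, 173]
top 0.04 0.052 [179, 177, 178, 178, 179, 177, 178, 179, 175, 162, 151, 134, 131, 155, 169, 175, 178, 178, 178, 178, 178, 178, 178, 179]
top 0.04 0.057 [177, 178, 178, 178, 178, 178, 178, 177, 177, 171, 159, 141, 143, 172, 178, 178, 178, 178, 178, 178, 178, 178, 178, 178]
top 0.04 0.061 [180, 178, 178, 178, 178, 178, 178, 178, 178, 174, 156, 142, 154, 175, 177, 175, 176, 177, 178, 178, 177, 178, 178, 177]
top 0.052 0.047 [174, 174, 174, 174, 175, 173, 171, 172, 171, 168, 159, 142, 121, 119, 129, 139, 152, 163, 167, 164, 162, 162, 163, 163]
top 0.052 0.052 [177, 178, 178, 177, 179, 178, 177, 178, 178, 173, 158, 148, 128, 136, 157, 171, 176, 177, 178, 178, 178, 178, 178, 178]
top 0.052 0.057 [178, 179, 177, 178, 178, 178, 178, 177, 178, 176, 167, 154, 135, 1
[... 595 characters left out ...]
, 192]
scene 0.04 0.061 [191, 191, 191, 191, 192, 191, 191, 182, 164, 141, 132, 130, 149, 173, 181, 180, 180, 183, 186, 187, 190, 191, 191, 192]
scene 0.052 0.047 [190, 189, 189, 189, 189, 189, 188, 180, 163, 145, 133, 124, 112, 114, 137, 162, 180, 189, 191, 190, 191, 191, 192, 190]
scene 0.052 0.052 [191, 191, 191, 191, 192, 191, 192, 188, 177, 157, 138, 131, 127, 139, 164, 180, 187, 188, 189, 191, 191, 192, 192, 192]
scene 0.052 0.057 [188, 191, 191, 191, 191, 191, 191, 190, 183, 165, 147, 142, 140, 148, 162, 167, 168, 168, 172, 178, 184, 187, 190, 192]
scene 0.052 0.061 [178, 185, 190, 191, 191, 191, 190, 186, 178, 162, 150, 150, 146, 146, 151, 151, 150, 150, 153, 157, 166, 174, 183, 189]
```

View pics/c12.png

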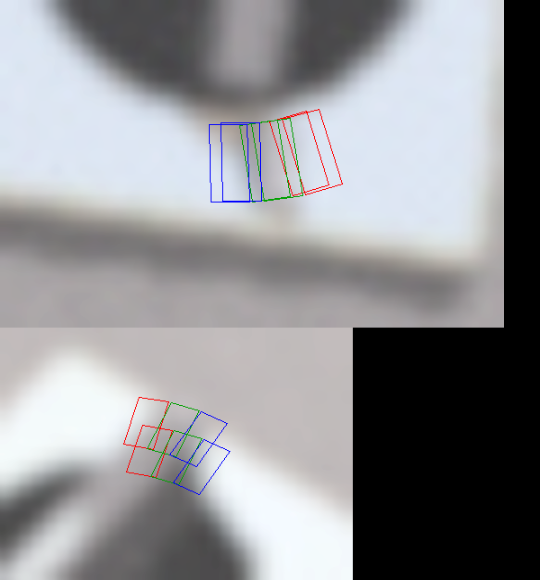

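The green overlay (164° clockwise of off) matches the pointer in both views, so the target bar heading is about -171°. Returning to the dial.

Request:
play_rows --motion '[[0, [0, 0, 0], [0, 0, 6.65]], [0, [0, 0, 0], [0, 0, 6.65]], [0, [-0.0055, -0.0306, 0], [0, 0, 0]], [0, [-0.0055, -0.0306, 0], [0, 0, 0]], [0, [-0.0055, -0.0306, 0], [0, 0, 0]], [0, [-0.0055, -0.0306, 0], [0, 0, 0]], [0, [-0.0055, -0.0306, 0], [0, 0, 0]], [0, [-0.0055, -0.0306, 0], [0, 0, 0]], [0, [-0.0055, -0.0306, 0], [0, 0, 0]], [0, [-0.0055, -0.0306, 0], [0, 0, 0]], [0, [-0.0055, -0.0306, 0], [0, 0, 0]], [0, [-0.0055, -0.0306, 0], [0, 0, 0]]]'

```text
time: 26.05
ee_pos: [0.5427, -0.2149, 0.166]
eef_rot: [0.057, 0.998, -0.0, 0.0]
ft_force: [0.9, 1.1, 0.1]
finger_gap: 0.501
grip_force: 0.0
```

Request:
play_rows --motion '[[0, [0, 0, 0], [0, 0, 0]], [0, [0, 0, 0], [0, 0, 0]], [0, [0, 0, 0], [0, 0, 0]]]'

```text
time: 26.3
ee_pos: [0.542, -0.2127, 0.1658]
eef_rot: [0.057, 0.998, 0.0, -0.0]
ft_force: [-0.3, 0.7, 0.3]
finger_gap: 0.502
grip_force: 0.0
```

```bash
python3 d.py .5345 -.2135 .074 83.5
python3 - <<'E'
from h import *
c=r.camera("top"); s=r.camera("scene")
E
```

```text
[ 0.0074 -0.0017  0.0918] [ 0.01 -0.01 -0.03] dist 0.0921
26.3 [ 0.542  -0.2127  0.1658] 0.5019237345261248 [-0.3  0.7  0.3] [-0.43  0.48  1.83  0.    0.83 -1.88]
```

Request:
play_rows --motion '[[0, [0.0074, -0.0017, 0.025], [0, 0, 0]], [0, [0, 0, 0.025], [0, 0, 0]], [0, [0, 0, 0.025], [0, 0, 0]], [0, [0, 0, 0.017], [0, 0, 0]], [0, [0, 0, 0], [0, 0, 0]], [0, [0, 0, 0], [0, 0, 0]], [0.4, [0, 0, 0], [0, 0, 0]], [0.6, [0, 0, 0], [0, 0, 0]], [1, [0, 0, 0], [0, 0, 0]], [1, [0, 0, 0], [0, 0, 0]], [1, [0, 0, 0], [0, 0, 0]]]'

```text
time: 27.32
ee_pos: [0.535, -0.213, 0.0757]
eef_rot: [0.057, 0.998, -0.0, 0.001]
ft_force: [2.3, 8.8, 8.6]
finger_gap: 0.151
grip_force: 58.6
```

```bash
python3 d.py .5345 -.2135 .074 83.5
```

```text
[ 0.0004 -0.0005  0.0017] [ 0.    0.12 -0.  ] dist 0.0018
27.3167 [ 0.535  -0.213   0.0757] 0.15122017870180707 [2.3 8.8 8.6] [-0.43  0.6   1.91  0.    0.63 -1.89]
```

Request:
play_rows --motion '[[1, [0, 0, 0], [0, 0, 6.85]], [1, [0, 0, 0], [0, 0, 6.85]], [1, [0, 0, 0], [0, 0, 6.85]], [1, [0, 0, 0], [0, 0, 6.85]], [1, [0, 0, 0], [0, 0, 6.85]], [1, [0, 0, 0], [0, 0, 6.85]], [1, [0, 0, 0], [0, 0, 6.85]], [1, [0, 0, 0], [0, 0, 6.85]], [1, [0, 0, 0], [0, 0, 6.85]], [1, [0, 0, 0], [0, 0, 6.85]], [1, [0, 0, 0], [0, 0, 6.85]], [1, [0, 0, 0], [0, 0, 6.85]]]'

```text
time: 28.32
ee_pos: [0.535, -0.2129, 0.0757]
eef_rot: [0.701, 0.713, 0.001, 0.001]
ft_force: [1.8, 10.7, 8.1]
finger_gap: 0.151
grip_force: 58.8
```

Request:
play_rows --motion '[[1, [0, 0, 0], [0, 0, 6.85]], [1, [0, 0, 0], [0, 0, 6.85]], [1, [0, 0, 0], [0, 0, 6.85]], [1, [0, 0, 0], [0, 0, 6.85]], [1, [0, 0, 0], [0, 0, 6.85]], [1, [0, 0, 0], [0, 0, 6.85]], [1, [0, 0, 0], [0, 0, 6.85]], [1, [0, 0, 0], [0, 0, 6.85]], [1, [0, 0, 0], [0, 0, 6.85]], [1, [0, 0, 0], [0, 0, 6.85]], [1, [0, 0, 0], [0, 0, 6.85]], [1, [0, 0, 0], [0, 0, 6.85]]]'

```text
time: 29.32
ee_pos: [0.5352, -0.213, 0.0757]
eef_rot: [0.997, 0.076, 0.001, 0.0]
ft_force: [2.6, 10.6, 8.0]
finger_gap: 0.15
grip_force: 58.9
```

Request:
play_rows --motion '[[1, [0, 0, 0], [0, 0, 0]], [1, [0, 0, 0], [0, 0, 0]]]'

```text
time: 29.48
ee_pos: [0.5352, -0.213, 0.0757]
eef_rot: [0.997, 0.079, 0.001, 0.0]
ft_force: [2.9, 9.5, 8.2]
finger_gap: 0.147
grip_force: 58.9
```

```bash
python3 d.py .5345 -.2135 .074 -81
```

```text
[-0.0008  0.0004  0.0017] [ 0.03 -0.14  0.03] dist 0.0019
29.4833 [ 0.5352 -0.213   0.0757] 0.14652304572706118 [2.9 9.5 8.2] [-0.43  0.6   1.91  0.    0.63  0.98]
```

Request:
play_rows --motion '[[0.5, [0, 0, 0], [0, 0, 0]], [0.2, [0, 0, 0], [0, 0, 0]], [0, [0, 0, 0], [0, 0, 0]], [0, [0, 0, -0.03], [0, 0, 0]], [0, [0, 0, -0.03], [0, 0, 0]], [0, [0, 0, -0.035], [0, 0, 0]], [0, [0, -0.035, 0], [0, 0, 0]], [0, [0, -0.04, 0], [0, 0, 0]], [0, [0, -0.04, 0], [0, 0, 0]], [0, [0, -0.04, 0], [0, 0, 0]], [0, [0, -0.04, 0], [0, 0, 0]], [0, [0, -0.04, 0], [0, 0, 0]]]'

```text
time: 30.48
ee_pos: [0.4963, 0.02, 0.1695]
eef_rot: [0.997, 0.079, 0.0, 0.0]
ft_force: [1.1, -0.2, -0.1]
finger_gap: 0.497
grip_force: 0.0
```

Request:
play_rows --motion '[[0, [0, -0.035, 0], [0, 0, 0]], [0, [0, -0.035, 0], [0, 0, 0]], [0, [0, -0.035, 0], [0, 0, 0]], [0, [0, 0, 0], [0, 0, 0]], [0, [0, 0, 0], [0, 0, 0]]]'

```text
time: 30.9
ee_pos: [0.48, 0.1238, 0.1694]
eef_rot: [0.997, 0.081, 0.0, 0.0]
ft_force: [0.8, -0.4, 0.1]
finger_gap: 0.503
grip_force: 0.0
```

Run:
```python
from h import *
c=r.camera("top"); s=r.camera("scene")
a=crop(c,370,198,60,70,7); u,v=370,198
b=crop(s,240,150,54,70,7)
cv2.imwrite("pics/c13.png",np.hstack([a,b])); 
# numeric: bar heading by bright line fit at z=.083 about the axis
for nm,k in(("top",c),("scene",s)):
    g=np.float32(k["pixels"].mean(2)); res=[]
    for h in np.arange(-186,-154,2):
        e=np.array([np.cos(np.radians(h)),np.sin(np.radians(h))]); n=np.array([-e[1],e[0]])
        for o in np.arange(-.004,.0041,.001):
            P=np.array([[.5345+e[0]*t+n[0]*(w+o),-.2135+e[1]*t+n[1]*(w+o),.083] for w in(-.005,0,.005,-.010,.010) for t in np.linspace(-.036,.036,25)])
            Q=np.float32(proj(k,P)); z=cv2.remap(g,Q[:,0],Q[:,1],1).reshape(5,25)
            res.append((z[:3].mean()-z[3:].mean(),h,round(o,4)))
    print(nm,sorted(res)[-4:])
# cartridge checks
print("tray spent", [fitbox([s],.515,-.402,.06,.12,.046,.026,.026,[(100,140)])][0])
```

```text
top [(np.float32(50.201004), np.int64(-170), np.float64(0.0)), (np.float32(50.236458), np.int64(-172), np.float64(-0.001)), (np.float32(50.249), np.int64(-172), np.float64(0.0)), (np.float32(50.47663), np.int64(-170), np.float64(-0.001))]
scene [(np.float32(31.72982), np.int64(-172), np.float64(-0.001)), (np.float32(31.75209), np.int64(-168), np.float64(0.0)), (np.float32(31.907532), np.int64(-170), np.float64(-0.001)), (np.float32(31.935837), np.int64(-170), np.float64(0.0))]
tray spent (array([ 0.5548, -0.421 , -0.3997]), np.float64(8.4628))
```

View pics/c13.png

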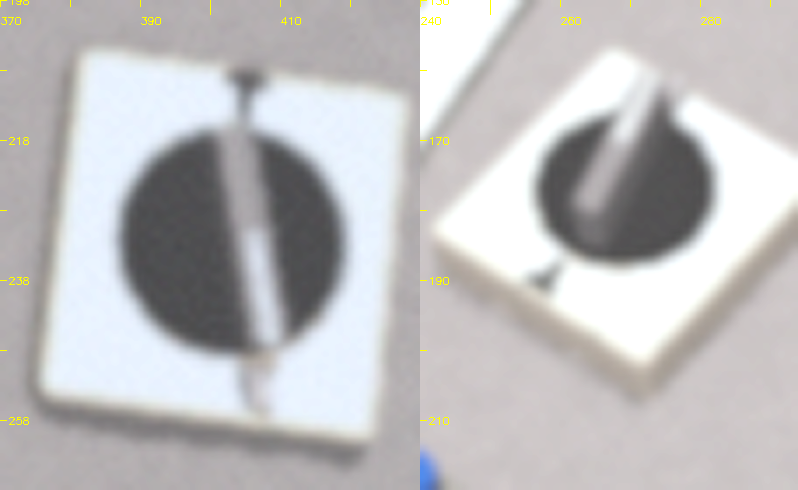

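The index end (407,247) lines up with the pointer at (406,252): bar heading -170.5°, pointer -171° to -172.5°, tolerance 7°. The arm is clear, so I'm handing in.

```bash
python3 -c "
from station import r
print(r.finish_job())"
```

```text
the job is handed in; nothing more can be done
None
```

I handed the job in (the station gave no verdict): the dial went to off, the one spent cartridge lies flat in the tray, both fresh cartridges are home in the left and middle bays, and the index then reads within about 2° of the set pointer.

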